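Cap a rotor bolt with one turn of the flywheel press

TASK

Take the white nylon bolt cap that lies in the small vee-block, lay it in the press's loading trough, open end towards the clamped rotor bolt, and let go of it. Then take the flywheel by its upright crank grip and turn it clockwise, seen from above, through exactly one revolution, so that the ram pushes the cap fully home over the thread and comes all the way back, and let go of the wheel there without running on into a second stroke. The grip is only finger-tight in its slot, so turn with a feeling hand that gives way to the wheel's own circle and does not drag the grip along the slot, and leave everything else on the table where it is.

Things in the scene. Friction and masses are not known exactly. Their poses are not given: they have to be found in the camera images.
- press: Hand-driven bolt-capping press screwed to the table; grey base 150 x 400 x 12 mm. Origin on the table under the ram's line; z up, y along that line. The ram works level at height 55 mm: flat face at y -7 (4 either way) at rest, 52 mm stroke towards -y and back per wheel turn, spring-buffered. Behind it: guide y 6 to 62, height 89; cam housing y 60 to 190, x -60 to 60, height 113; flywheel on top.
- trough (a point): Loading place, fixed to the press (axes as the press): where the middle of the cap must lie, give or take 5 mm along y, between ram face and bolt end, at x 0, y -36, height 55 mm, open end towards -y. The trough is an open steel vee, 27 mm wide, running y -90 to -16 of the press, that carries the cap on the ram's axis; fingers can straddle it down to height 15 mm.
- bolt_end (a point): Middle of the chamfered thread end of the clamped rotor bolt, fixed to the press at x 0, y -60, height 55 mm. The bolt is 18 mm in diameter, level, and runs from here towards -y; jaws and strap hold it beyond y -98, up to height 77 mm. Fully home, the cap's centre lies 11 mm from here towards -y (press y -71).
- hub (a point): NOMINAL point on the flywheel's vertical axis at the mid-height of the crank grip (press x 0, y 125, height 171 mm). The bearing was bolted down by eye through slotted holes: the true axis is up to 4 mm off in x and up to 4 mm off in y, and is not measured; feel for it or look. Wheel: 164 mm, top at height 144, hub 153 mm. Takes 4 to 13 N at the smooth grip; let go in mid-stroke it may spring back.
- wheel (a joint): Flywheel angle q, rad, growing clockwise from above. 0 (within 0.1 at the start): rest, ram back, crank slot at the brass pointer; pi: ram fully out; 2 pi: one turn, ram back; it can go past. Crank grip: black, upright, round, 24 mm, spins freely, heights 147 to 195, at (-r cos q, r sin q) from the true axis, press axes; r, 44 to 68 mm as set in its radial slot, is not measured.
- tbolt (a joint): How far the crank grip has been dragged along its radial slot from where it was set, m, outwards positive; 0 at the start wherever it was set. Its nut is only finger-tight: a radial pull or push of more than 9 N on the grip slides it. A hand following a circle that is 3 mm wrong makes about that much; 2 mm of drag spoils the setting.
- cap_center (a point): The larger white nylon bolt cap: plain round cup, 28 mm outside diameter, 34 mm long, bore 21 mm and 28 mm deep, about 20 g. Point at its centre on its axis. Its y axis runs along the cap, the open end at -y, the closed end at +y. At the start it lies on its side in a steel vee-block (34 mm wide foot 8 mm high, then 27 mm wide, 60 mm long), its axis 40 mm above the table.
- socket_large: Bystander: chrome socket standing on the table, 34 mm diameter, 42 mm high; origin under its centre.
- socket_small: Bystander: chrome socket standing, 24 mm diameter, 34 mm high; origin under its centre.
- spare_bolt: Bystander: rotor bolt standing on its hex head, 18 mm diameter, 110 mm high; origin under its centre.
- ujoint: Bystander: dark steel universal joint lying, 88 x 22 x 22 mm, long along its x; origin under its middle.
- screwdriver: Bystander: stubby green torque screwdriver lying, 110 x 30 x 30 mm, along its x; origin under the handle's front end.
- ring_gauge: Bystander: steel ring gauge lying flat, 52 mm diameter, 14 mm high; origin under its centre.
- cap_small: Bystander: smaller white flanged cap standing, 24 mm diameter, 24 mm high; origin under its centre.
Mind the look-alikes: they are no part of the job. Leave any green or orange look-alike of the part that bears cap_center alone.

How it is judged:
On the way, in this order (a step that is already met when the one before it is completed fails the run):
1. the cap lies in the trough between ram and bolt, let go, the wheel still at rest (x of cap_center in the frame of press between -0.004 and 0.004 m and y of cap_center in the frame of press between -0.046 and -0.026 m and z of cap_center in the frame of press between 0.051 and 0.059 m and value of joint wheel below 0.3 rad and contact force between the fingers and cap below 0.1 N), for 0.2 s.
2. half a turn of the wheel: the ram is fully out and the cap is home (value of joint wheel above 2.9 rad and x of cap_center in the frame of press between -0.004 and 0.004 m and y of cap_center in the frame of press between -0.0745 and -0.0675 m and z of cap_center in the frame of press between 0.051 and 0.059 m).
At the end, for the whole second after the job is handed in: The wheel stands one full revolution from its rest mark (within 0.15 rad) and still, so the ram is back, and the cap sits fully home over the bolt's thread (centre within 3.5 mm along and 4 mm across of its home place) (value of joint wheel between 6.13319 and 6.43319 rad and velocity of joint wheel between -0.05 and 0.05 rad/s and x of cap_center in the frame of press between -0.004 and 0.004 m and y of cap_center in the frame of press between -0.0745 and -0.0675 m and z of cap_center in the frame of press between 0.051 and 0.059 m); the robot touches nothing.
It fails at once if the crank grip is dragged along its slot (more than 2 mm from its setting) (value of joint tbolt above 0.002 m or value of joint tbolt below -0.002 m).
It fails at once if the wheel is turned backwards past its rest (value of joint wheel below -0.35 rad).
It fails at once if the wheel runs on into a second stroke (value of joint wheel above 6.63319 rad).
It fails at once if a bystander is disturbed (moved more than 20 mm) (distance of any of socket_large, socket_small, spare_bolt, ujoint, screwdriver, ring_gauge, cap_small from where it was at the start of the episode above 0.02 m).
It also fails if it takes over 72 s, if anything falls off the work surface, if the arm or the gripper's body presses on something with over 40 N, if the wrist force passes 120 N, or if a joint passes its speed limit or range.

ROBOT

A 6-joint arm with a two-finger parallel gripper is mounted at the origin on the work surface. World frame = base frame: x ahead of the robot, y to its left, z up, the work surface at z = 0. Lengths are in m, angles in rad, forces in N, time in s.
With the tool pointing down it reaches from about 0.275 to 0.85 m from the base axis. Payload 5.2 kg.
Tool frame: the origin (TCP) lies at the very end of the fingers, on their centre line; the grasp point (between the pads) lies 19 mm behind it; y points along the fingers, x is the direction in which the jaws open and shut, and the axes are right-handed (so a half turn about y gives the same grasp; the last joint's range is limited). The gripper opens to 85 mm and grips with 20 to 120 N. Pads are 22 mm wide; open, the fingers measure 114 mm over their backs; the gripper's body (76 mm by 85 mm) begins 54 mm behind the grasp point. The pads swing forward as they close: fully open they stand 13 mm farther back than shut.
Start: joints at [0.98, 0.259, 1.535, -0, 1.348, -0.203], TCP at [0.208, 0.509, 0.231] pointing down, gripper open.
Joint ranges: [-3.14, 3.14], [-0.91, 2.08], [0.19, 2.58], [-1.22, 4.36], [0.22, 2.71], [-3.12, 3.12]. Speed limits (rad/s): [2.57, 2.57, 3.14, 3.14, 3.14, 3.14].

INTERFACE

Orientations are given as a 3x3 rotation matrix whose columns are the frame's x, y, z axes.
In Python, from plant import get_state, camera, camera_model, ticket gives the robot as it stands.
- The arm moves only by the tool send_rows, never from a script. Its argument "commands" is a list of rows, each a list of 7 numbers: the shift along the tool's x, y, z each as a share of 40 mm, from -1 to 1, then the turn, a rotation vector about the tool's x, y, z each as a share of pi rad, from -1 to 1, then the closure in counts, from 0 (fully open) to 255 (shut). In form: [[dx, dy, dz, ax, ay, az, grip], ...]. A call has exactly 5 rows; each row shifts and turns the pose as measured when the row begins, along the tool's axes as they then stand; what a row does not reach is not made up. A row lasts 1/12 s, in which the tool goes at most 41.7 mm and 7.16 degrees, less where a joint would pass 70% of its speed; a pose out of reach is approached as far as the arm can. A call with a number of a shift or a turn outside -1 to 1 is refused whole. A call with a gripper value outside its range is refused whole. The fingers move at their own pace and stop on an object; "squeeze" is the grip in N (left out, the last holds). Time passes only in rows, so rows that do not move let the fingers close, or fill a call up. It gives the time, the measured TCP pose, the force and the opening at its end, in the units of the state.
- get_state(): the state, without advancing time (a new reading comes with each control period).
- camera(name): name is "side" or "top"; returns the picture (420x560x3 uint8, blue, green, red); there is no depth.
- camera_model(name): a dict with "fx", "fy", "cx", "cy" (pixels), "R" (3x3) and "t" (3): a world point X has camera coordinates R X + t. Camera axes: x right, y down, z forward; pixel columns grow to the right and rows downward; lengths in m; the calibration is good to about 2 mm. A picture is of the moment at which its call begins. camera_model takes no time and is no camera call.
- ticket.finish_job(): hands the job in, once; it reports no verdict.
The state is a dict: "clock": time; "q": joint angles; "qvel": joint speeds; "joint_torque": joint torques, N m; "position": TCP position; "ee_rot": TCP orientation; "force": force on the tool from outside, world axes, zero at the start; "ft_torque": the same for the moment, N m; "gripper_width": opening from 0.0 (shut) to 1.0 (fully open).
Only numpy, scipy, OpenCV 4.12 (cv2) and the standard library are available. Lean on these libraries where they do the work, as an engineer would, in place of code of your own. Each camera call takes 0.05 s, during which the arm holds its last target.

## Working session

There is one attempt and no reset: what is moved stays moved. The work goes in short steps, Python scripts to look and compute and a tool call to move; the robot and the scene stay as the last step left them, time stands still between calls to the robot, and variables do not carry over. Pictures are saved under pics/ and viewed, and the job is handed in when it is done.

Besides the shell and the picture viewer there is one more tool, called after ">>>" by a JSON object that holds its "op" and its "data". send_rows: Moves the arm, as the interface text tells. Shift numbers are shares of 40 mm and turn numbers shares of pi rad, none past 1 either way. Its arguments: {"type":"object","properties":{"commands":{"type":"array","items":{"type":"array","items":{"type":"number"}}},"squeeze":{"type":"number"}},"required":["commands"]}

```bash
ls; mkdir -p pics
python3 - <<'E'
from plant import *
import cv2
s=get_state()
for k,v in s.items(): print(k,v)
for n in("side","top"):
    im=camera(n); cv2.imwrite(f"pics/{n}0.png",im); m=camera_model(n); print(n,m)
E
```

```text
pics
clock 0.0
q [ 9.80191265e-01  2.59380534e-01  1.53610090e+00  2.73878138e-05
  1.34796068e+00 -2.02770094e-01]
qvel [-0.00029461  0.00103031  0.00079235  0.00129936  0.00037183  0.00014154]
joint_torque [-1.98890579e-03 -4.46011341e+01 -2.90575361e+01 -6.89482422e-04
  1.15719289e-02 -7.93556239e-06]
position [0.20766026 0.50872931 0.23044732]
ee_rot [[ 3.78189743e-01 -1.05208584e-03 -9.25727504e-01]
 [ 9.25726339e-01 -1.52129860e-03  3.78190997e-01]
 [-1.80619734e-03 -9.99998289e-01  3.98604046e-04]]
force [-0.05346655 -0.33329792  0.16864875]
ft_torque [0.02869438 0.03289889 0.03231466]
gripper_width 0.9998156920845885
side {'fx': 458.9030664285569, 'fy': 458.9030664285569, 'cx': 280.70314997892194, 'cy': 208.3022190753968, 'R': array([[ 0.99465489, -0.10288699, -0.0087129 ],
       [-0.0628601 , -0.53642642, -0.84160282],
       [ 0.08191615,  0.83765205, -0.54002665]]), 't': array([-0.59324882,  0.10535649,  1.28431854])}
top {'fx': 380.26022643390206, 'fy': 380.26022643390206, 'cx': 279.0870796075763, 'cy': 206.408008931908, 'R': array([[-0.02024198, -0.99956559, -0.0214217 ],
       [-0.98341174,  0.02376864, -0.17982325],
       [ 0.1802543 ,  0.01742638, -0.98346566]]), 't': array([-0.03622293,  0.59914586,  1.03851103])}
```

View pics/side0.png

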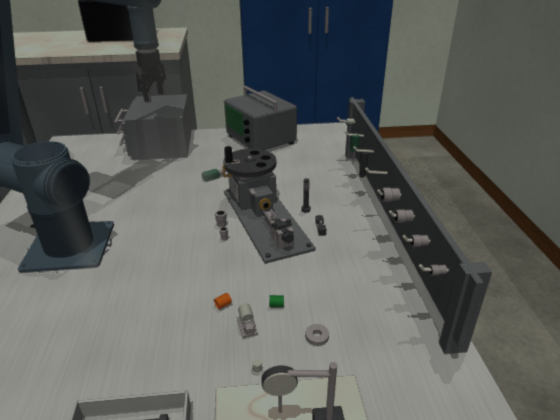

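View pics/top0.png

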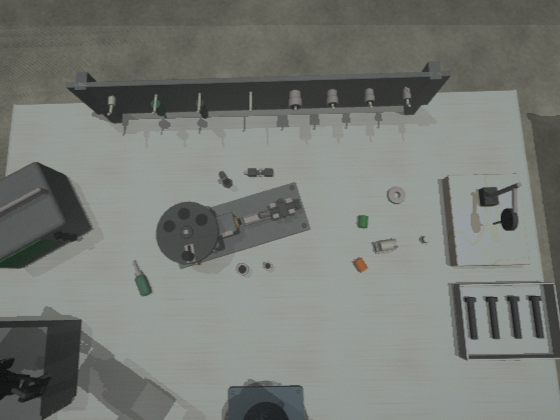

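```bash
cat > h.py <<'E'
import numpy as np, cv2
from plant import camera_model
M={n:camera_model(n) for n in("side","top")}
def ray(n,u,v):
    m=M[n]; R=np.array(m["R"]);t=np.array(m["t"])
    return -R.T@t, R.T@np.array([(u-m["cx"])/m["fx"],(v-m["cy"])/m["fy"],1])
def onz(n,u,v,z):
    c,d=ray(n,u,v); return c+d*(z-c[2])/d[2]
def proj(n,X):
    m=M[n]; p=np.array(m["R"])@np.asarray(X)+m["t"]; return np.array([m["fx"]*p[0]/p[2]+m["cx"],m["fy"]*p[1]/p[2]+m["cy"]])
def tri(a,b):
    A=[];B=[]
    for n,(u,v) in(("side",a),("top",b)):
        c,d=ray(n,u,v); d/=np.linalg.norm(d);P=np.eye(3)-np.outer(d,d);A.append(P);B.append(P@c)
    return np.linalg.lstsq(np.vstack(A),np.hstack(B),rcond=None)[0]
def crop(im,u0,v0,u1,v1,k,fn):
    c=cv2.resize(im[v0:v1,u0:u1],None,fx=k,fy=k,interpolation=cv2.INTER_CUBIC)
    st=10
    for u in range((u0+9)//10*10,u1,st): cv2.line(c,((u-u0)*k,0),((u-u0)*k,4 if u%50 else 14),(0,0,255),1)
    for v in range((v0+9)//10*10,v1,st): cv2.line(c,(0,(v-v0)*k),(4 if v%50 else 14,(v-v0)*k),(0,0,255),1)
    cv2.imwrite(fn,c)
E
python3 - <<'E'
from h import *
t=cv2.imread("pics/top0.png");s=cv2.imread("pics/side0.png")
crop(t,150,165,320,285,4,"pics/t_press.png")
crop(s,190,135,330,265,4,"pics/s_press.png")
crop(t,340,180,440,280,6,"pics/t_cap.png")
crop(s,205,285,335,380,6,"pics/s_cap.png")
E
```

```text
(no output)
```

View pics/t_press.png

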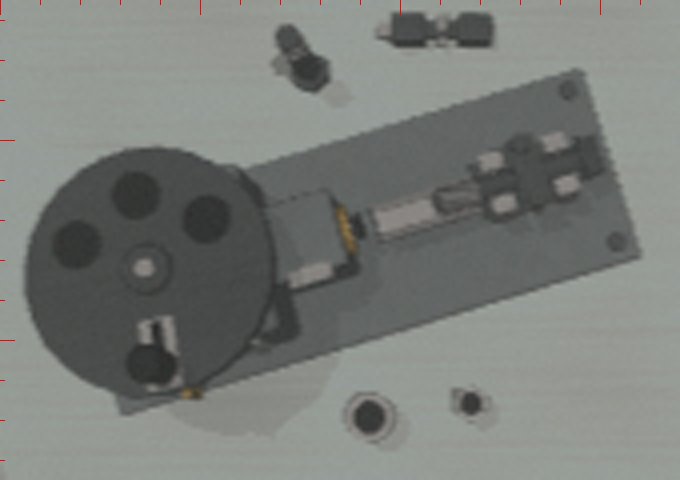

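View pics/s_press.png

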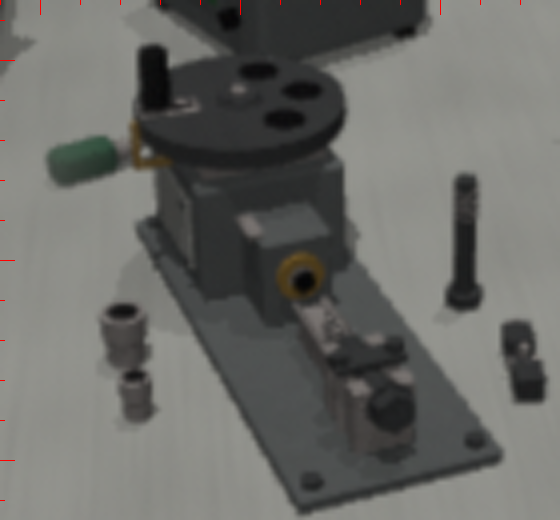

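View pics/t_cap.png

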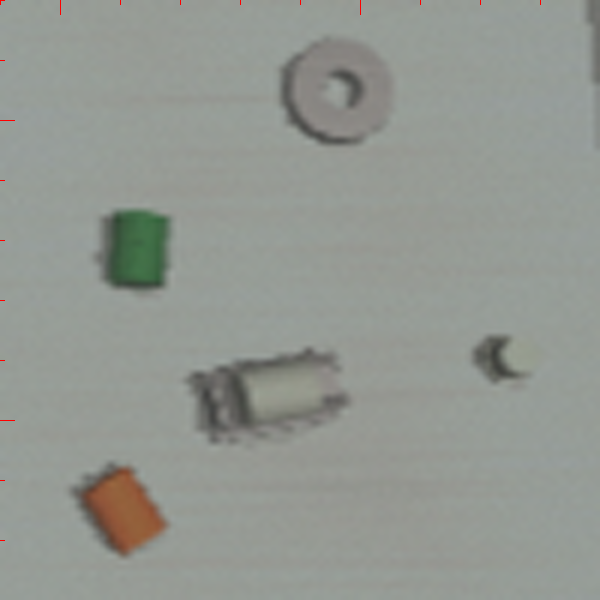

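View pics/s_cap.png

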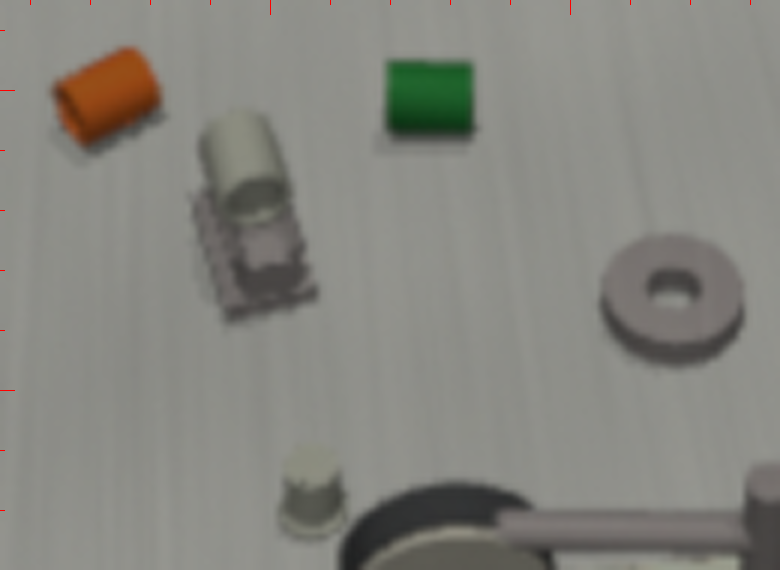

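Run:
```python
from h import *
np.set_printoptions(precision=4,suppress=True)
T=lambda x,y:(150+(x-2)/4,165+(y-2)/4)
S=lambda x,y:(190+(x-2)/4,135+(y-2)/4)
c=[onz("top",*T(*p),.012) for p in((580,68),(642,257),(121,414))]
print("top corners",c)
print("len",np.linalg.norm(c[0]-c[1]),np.linalg.norm(c[2]-c[1]))
d=[onz("side",*S(*p),.012) for p in((502,457),(303,509),(137,228))]
print("side corners",d)
print("hub",tri(S(238,90),T(145,267)))
print("grip top",tri(S(153,50),T(150,362)))
print("ram face end ring",tri(S(302,277),T(358,226)))
for n,p in(("top",(145,267)),):print(onz(n,*T(*p),.153))
C=lambda x,y:(340+(x-3)/6,180+(y-3)/6)
D=lambda x,y:(205+(x-3)/6,285+(y-3)/6)
print("cap top",onz("top",*C(290,388),.054), [onz("top",*C(*p),.05) for p in((245,395),(328,380))])
print([onz("side",*D(*p),z) for p,z in (((236,115),.054),((258,185),.054))])
import cv2
for n in("top","side"):
    im=cv2.imread(f"pics/{n}0.png"); h=cv2.cvtColor(im,cv2.COLOR_BGR2HSV)
    print(n, im[int(C(290,388)[1]) if n=="top" else int(D(245,150)[1]), int(C(290,388)[0]) if n=="top" else int(D(245,150)[0])])
```

```text
top corners [array([ 0.6812, -0.0968,  0.012 ]), array([ 0.5367, -0.1385,  0.012 ]), array([0.4304, 0.2445, 0.012 ])]
len 0.15033824021505945 0.3975338035181556
side corners [array([ 0.679 , -0.1064,  0.012 ]), array([ 0.5408, -0.1463,  0.012 ]), array([0.4324, 0.2297, 0.012 ])]
hub [0.5204 0.1925 0.1506]
grip top [0.4574 0.1762 0.1951]
ram face end ring [0.5576 0.0655 0.0579]
[0.5205 0.1919 0.153 ]
cap top [ 0.4832 -0.3523  0.054 ] [array([ 0.4807, -0.3321,  0.05  ]), array([ 0.4868, -0.3713,  0.05  ])]
[array([ 0.4803, -0.3368,  0.054 ]), array([ 0.4869, -0.3727,  0.054 ])]
top [142 155 151]
side [127 140 139]
```

```bash
cat >> h.py <<'E'
yh=np.array([-.2690,.9631,0]);xh=np.array([.9631,.2690,0]);O=np.array([.555,.0745,0])
def W(x,y,z): return O+x*xh+y*yh+np.array([0,0,z])
E
cat > ov.py <<'E'
from h import *
for n,(u0,v0,u1,v1) in(("top",(150,165,320,285)),("side",(190,135,330,265))):
    im=cv2.imread(f"pics/{n}0.png")[v0:v1,u0:u1]; k=5; im=cv2.resize(im,None,fx=k,fy=k,interpolation=cv2.INTER_CUBIC)
    def P(*a): 
        q=(proj(n,W(*a))-(u0,v0)+.5)*k; return tuple(int(x) for x in q)
    for x,y,z,c in [(-.075,-.2,.012,(0,0,255)),(.075,-.2,.012,(0,0,255)),(-.075,.2,.012,(0,0,255)),(0,-.06,.055,(0,255,0)),(0,-.007,.055,(255,0,0)),(0,-.036,.055,(0,255,255)),(.02,.006,.089,(255,0,255)),(-.02,.006,.089,(255,0,255)),(-.06,.06,.113,(255,255,0)),(.06,.06,.113,(255,255,0)),(0,.125,.153,(0,128,255))]:
        cv2.circle(im,P(x,y,z),3,c,-1)
    cv2.imwrite(f"pics/ov_{n}.png",im[:600])
E
python3 ov.py
```

```text
(no output)
```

View pics/ov_top.png

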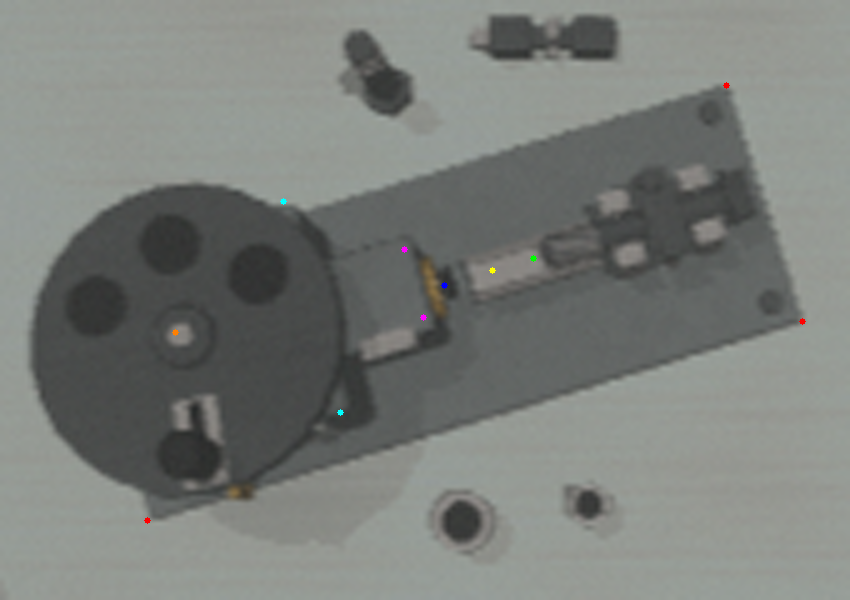

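View pics/ov_side.png

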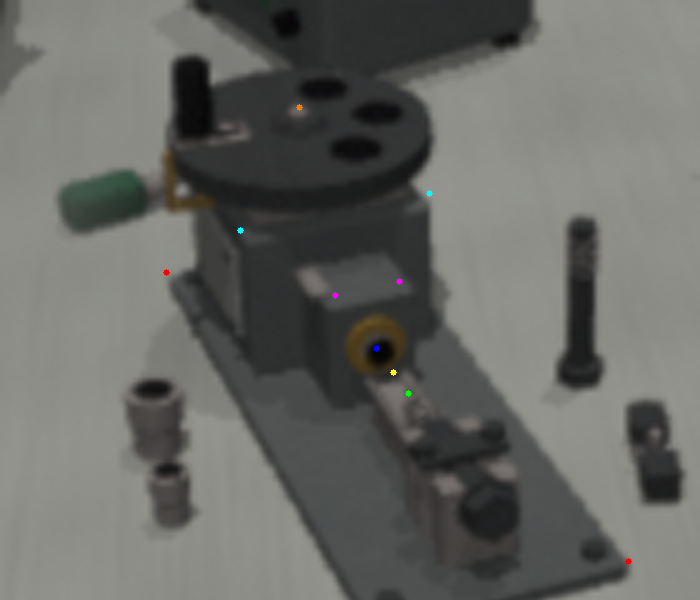

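Run:
```python
from h import *
for n,(u0,v0,u1,v1) in(("top",(225,200,305,240)),("side",(250,185,320,255))):
    im=cv2.imread(f"pics/{n}0.png")[v0:v1,u0:u1]; k=10 if n=="top" else 8; im=cv2.resize(im,None,fx=k,fy=k,interpolation=cv2.INTER_CUBIC)
    im=cv2.convertScaleAbs(im,alpha=1.7,beta=-20)
    def P(*a): 
        q=(proj(n,W(*a))-(u0,v0)+.5)*k; return tuple(int(x) for x in q)
    for x,y,z,c in [(-.0135,-.016,.055,(0,0,255)),(.0135,-.016,.055,(0,0,255)),(0,-.060,.064,(0,255,0)),(0,-.06,.055,(0,255,0)),(0,-.007,.055,(255,0,0)),(0,-.098,.077,(255,255,0)),(.0135,-.09,.055,(0,0,255))]:
        cv2.circle(im,P(x,y,z),3,c,-1)
    cv2.imwrite(f"pics/z_{n}.png",im)
```

```text
(no output)
```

View pics/z_top.png

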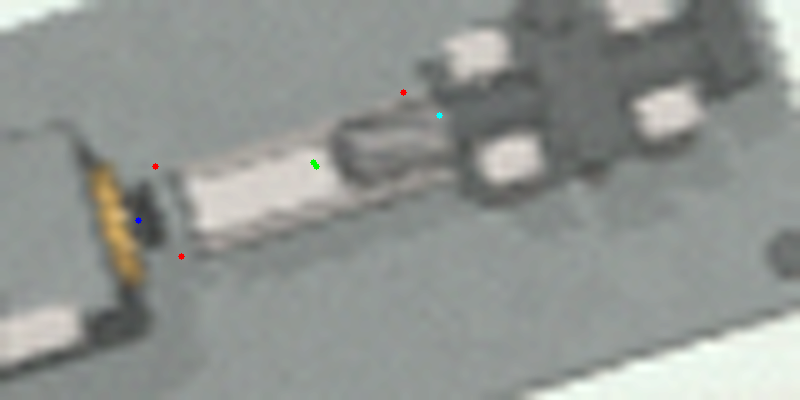

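View pics/z_side.png

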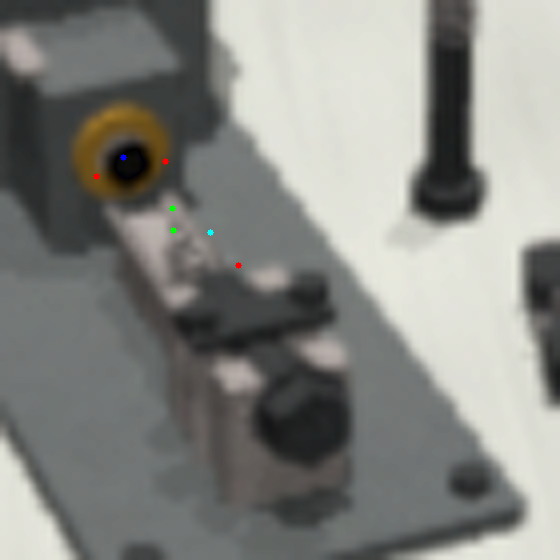

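```bash
sed -i 's/^yh=.*/yh=np.array([-.2690,.9631,0]);xh=np.array([.9631,.2690,0]);O=np.array([.5563,.0697,0])/' h.py
python3 - <<'E'
from h import *
np.set_printoptions(precision=4,suppress=True)
def loc(p): d=p-O; return np.array([d@xh,d@yh,p[2]])
Z=lambda x,y:(225+(x)/10-.5,200+(y)/10-.5)
Y=lambda x,y:(250+(x)/8-.5,185+(y)/8-.5)
print("ram",loc(onz("top",*Z(158,216),.055)),loc(tri(Y(129,160),Z(155,216))))
print("bolt",loc(onz("top",*Z(337,158),.062)),loc(onz("top",*Z(430,130),.06)))
print("trough start",loc(onz("top",*Z(190,213),.05)),loc(onz("side",*Y(138,207),.05)))
print("hub",loc(np.array([.5204,.1925,.153])),"grip",loc(np.array([.4574,.1762,.195])))
print("target",W(0,-.036,.055))
E
```

```text
ram [-0.0004 -0.0078  0.055 ] [ 0.0001 -0.0072  0.0567]
bolt [-0.0004 -0.0616  0.062 ] [-0.0001 -0.0892  0.06  ]
trough start [-0.0014 -0.0164  0.05  ] [-0.0039 -0.0287  0.05  ]
hub [-0.0015  0.1279  0.153 ] grip [-0.0666  0.1292  0.195 ]
target [0.566 0.035 0.055]
```

```bash
cat > plan.py <<'E'
import sys,numpy as np
from plant import get_state
from h import *
def plan(pos,yaw,n,grip,p0=None,y0=None,show=True,lead=1.0):
    s=get_state(); p=np.array(s["position"]) if p0 is None else p0
    R=np.array(s["ee_rot"]); y=np.arctan2(R[1,0],R[0,0]) if y0 is None else y0
    pos=np.array(pos); dy=(yaw-y); 
    st=(pos-p)/n; rows=[]
    for i in range(n):
        yy=y+dy*i/n
        X=np.array([np.cos(yy),np.sin(yy),0]);Y=np.array([0,0,-1.]);Z=np.cross(X,Y)
        rows.append([round(float(st@a)/.04,3) for a in(X,Y,Z)]+[0,round(-dy/n/np.pi,4),0,grip])
    if show:
        print("from",p.round(4),"yaw",round(np.degrees(y),1),"tilt",R[:2,1].round(4),"q",np.round(s["q"],2),"F",np.round(s["force"],1),"w",round(s["gripper_width"],3),"t",s["clock"])
        for k in range(0,n,5): print([r for r in rows[k:k+5]])
    return rows
if __name__=="__main__":
    a=[float(x) for x in sys.argv[1:]]
    plan(a[:3],np.radians(a[3]),int(a[4]),int(a[5]))
E
python3 plan.py .4833 -.3525 .16 8.9 25 100
```

```text
from [0.2077 0.5088 0.2306] yaw 67.8 tilt [-0.0008 -0.0013] q [ 0.98  0.26  1.54 -0.    1.35 -0.2 ] F [-0.4 -0.5  0.7] w 1.0 t 0.1
[[-0.693, 0.071, -0.581, 0, np.float64(0.0131), 0, 100], [-0.669, 0.071, -0.609, 0, np.float64(0.0131), 0, 100], [-0.643, 0.071, -0.636, 0, np.float64(0.0131), 0, 100], [-0.616, 0.071, -0.662, 0, np.float64(0.0131), 0, 100], [-0.589, 0.071, -0.686, 0, np.float64(0.0131), 0, 100]]
[[-0.56, 0.071, -0.71, 0, np.float64(0.0131), 0, 100], [-0.53, 0.071, -0.732, 0, np.float64(0.0131), 0, 100], [-0.5, 0.071, -0.754, 0, np.float64(0.0131), 0, 100], [-0.468, 0.071, -0.774, 0, np.float64(0.0131), 0, 100], [-0.436, 0.071, -0.792, 0, np.float64(0.0131), 0, 100]]
[[-0.403, 0.071, -0.809, 0, np.float64(0.0131), 0, 100], [-0.37, 0.071, -0.825, 0, np.float64(0.0131), 0, 100], [-0.335, 0.071, -0.84, 0, np.float64(0.0131), 0, 100], [-0.301, 0.071, -0.853, 0, np.float64(0.0131), 0, 100], [-0.265, 0.071, -0.864, 0, np.float64(0.0131), 0, 100]]
[[-0.23, 0.071, -0.875, 0, np.float64(0.0131), 0, 100], [-0.193, 0.071, -0.883, 0, np.float64(0.0131), 0, 100], [-0.157, 0.071, -0.891, 0, np.float64(0.0131), 0, 100], [-0.12, 0.071, -0.896, 0, np.float64(0.0131), 0, 100], [-0.083, 0.071, -0.9, 0, np.float64(0.0131), 0, 100]]
[[-0.046, 0.071, -0.903, 0, np.float64(0.0131), 0, 100], [-0.009, 0.071, -0.904, 0, np.float64(0.0131), 0, 100], [0.028, 0.071, -0.904, 0, np.float64(0.0131), 0, 100], [0.065, 0.071, -0.902, 0, np.float64(0.0131), 0, 100], [0.102, 0.071, -0.898, 0, np.float64(0.0131), 0, 100]]
```

>>> {"op": "send_rows", "data": {"commands": [[-0.69,0.04,-0.58,0,0.013,0,100],[-0.67,0.04,-0.61,0,0.013,0,100],[-0.64,0.04,-0.64,0,0.013,0,100],[-0.62,0.04,-0.66,0,0.013,0,100],[-0.59,0.04,-0.69,0,0.013,0,100]], "squeeze": 30}}

```text
clock: 0.52
position: [0.2617, 0.3358, 0.2191]
ee_rot: [[0.556, -0.004, -0.831], [0.831, -0.001, 0.556], [-0.003, -1.0, 0.003]]
force: [0.6, -0.3, -0.4]
gripper_width: 0.608
```

>>> {"op": "send_rows", "data": {"commands": [[-0.56,0.05,-0.71,0,0.013,0,100],[-0.53,0.05,-0.73,0,0.013,0,100],[-0.5,0.05,-0.75,0,0.013,0,100],[-0.47,0.05,-0.77,0,0.013,0,100],[-0.44,0.05,-0.79,0,0.013,0,100]]}}

```text
clock: 0.93
position: [0.3152, 0.1555, 0.2077]
ee_rot: [[0.718, -0.005, -0.696], [0.696, -0.002, 0.718], [-0.005, -1.0, 0.002]]
force: [1.5, 0.6, -0.3]
gripper_width: 0.602
```

```bash
sed -i 's/round(-dy\/n\/np.pi,4)/round(float(-dy\/n\/np.pi),4)/' plan.py; python3 plan.py .4833 -.3525 .14 8.9 20 100
```

```text
from [0.3152 0.1555 0.2077] yaw 44.1 tilt [-0.0047 -0.0022] q [ 0.14 -0.09  1.99 -0.    1.25 -0.63] F [ 1.5  0.6 -0.3] w 0.602 t 0.9333
[[-0.291, 0.085, -0.602, 0, 0.0098, 0, 100], [-0.273, 0.085, -0.611, 0, 0.0098, 0, 100], [-0.254, 0.085, -0.619, 0, 0.0098, 0, 100], [-0.235, 0.085, -0.626, 0, 0.0098, 0, 100], [-0.215, 0.085, -0.633, 0, 0.0098, 0, 100]]
[[-0.196, 0.085, -0.64, 0, 0.0098, 0, 100], [-0.176, 0.085, -0.645, 0, 0.0098, 0, 100], [-0.156, 0.085, -0.65, 0, 0.0098, 0, 100], [-0.136, 0.085, -0.655, 0, 0.0098, 0, 100], [-0.116, 0.085, -0.659, 0, 0.0098, 0, 100]]
[[-0.095, 0.085, -0.662, 0, 0.0098, 0, 100], [-0.075, 0.085, -0.665, 0, 0.0098, 0, 100], [-0.055, 0.085, -0.667, 0, 0.0098, 0, 100], [-0.034, 0.085, -0.668, 0, 0.0098, 0, 100], [-0.014, 0.085, -0.669, 0, 0.0098, 0, 100]]
[[0.007, 0.085, -0.669, 0, 0.0098, 0, 100], [0.028, 0.085, -0.668, 0, 0.0098, 0, 100], [0.048, 0.085, -0.667, 0, 0.0098, 0, 100], [0.069, 0.085, -0.665, 0, 0.0098, 0, 100], [0.089, 0.085, -0.663, 0, 0.0098, 0, 100]]
```

>>> {"op": "send_rows", "data": {"commands": [[-0.39,0.11,-0.8,0,0.013,0,100],[-0.35,0.11,-0.82,0,0.013,0,100],[-0.32,0.11,-0.83,0,0.013,0,100],[-0.29,0.11,-0.85,0,0.013,0,100],[-0.25,0.11,-0.86,0,0.013,0,100]]}}

```text
clock: 1.35
position: [0.3702, -0.0229, 0.1853]
ee_rot: [[0.85, -0.002, -0.527], [0.527, -0.002, 0.85], [-0.003, -1.0, -0.001]]
force: [0.5, 1.1, 0.3]
gripper_width: 0.609
```

>>> {"op": "send_rows", "data": {"commands": [[-0.22,0.11,-0.87,0,0.013,0,100],[-0.18,0.11,-0.875,0,0.013,0,100],[-0.145,0.11,-0.88,0,0.013,0,100],[-0.11,0.11,-0.885,0,0.013,0,100],[-0.07,0.11,-0.89,0,0.013,0,100]]}}

```text
clock: 1.77
position: [0.4232, -0.2028, 0.1615]
ee_rot: [[0.944, -0.003, -0.331], [0.331, -0.001, 0.944], [-0.003, -1.0, 0.0]]
force: [0.2, 0.4, 0.3]
gripper_width: 0.607
```

```bash
python3 plan.py .4833 -.3525 .12 8.9 5 100
```

```text
from [ 0.4232 -0.2028  0.1615] yaw 19.3 tilt [-0.0026 -0.0006] q [-0.68  0.18  1.82 -0.    1.14 -1.02] F [0.2 0.4 0.3] w 0.607 t 1.7667
[[0.036, 0.207, -0.806, 0, 0.0116, 0, 100], [0.065, 0.207, -0.804, 0, 0.0116, 0, 100], [0.094, 0.207, -0.801, 0, 0.0116, 0, 100], [0.124, 0.207, -0.797, 0, 0.0116, 0, 100], [0.152, 0.207, -0.792, 0, 0.0116, 0, 100]]
```

>>> {"op": "send_rows", "data": {"commands": [[0.036,0.2,-0.806,0,0.0116,0,100],[0.065,0.2,-0.804,0,0.0116,0,100],[0.094,0.2,-0.8,0,0.0116,0,100],[0.124,0.2,-0.797,0,0.0116,0,100],[0.152,0.2,-0.79,0,0.0116,0,100]]}}

```text
clock: 2.18
position: [0.4826, -0.362, 0.1178]
ee_rot: [[0.99, -0.004, -0.141], [0.141, 0.001, 0.99], [-0.004, -1.0, 0.002]]
force: [1.2, 0.1, 0.7]
gripper_width: 0.605
```

```bash
python3 plan.py .4833 -.3525 .1 8.9 5 100
python3 - <<'E'
from h import *
from plant import camera
for n,b,k in(("top",(350,195,430,275),7),("side",(205,250,295,350),6)):
    im=camera(n); cv2.imwrite(f"pics/{n}1.png",im); crop(im,*b,k,f"pics/c1_{n}.png")
E
```

```text
from [ 0.4826 -0.362   0.1178] yaw 8.1 tilt [-0.0041  0.0011] q [-0.83  0.45  1.55 -0.    1.15 -0.97] F [1.2 0.1 0.7] w 0.605 t 2.1833
[[0.01, 0.089, 0.047, 0, -0.0009, 0, 100], [0.01, 0.089, 0.047, 0, -0.0009, 0, 100], [0.01, 0.089, 0.047, 0, -0.0009, 0, 100], [0.011, 0.089, 0.047, 0, -0.0009, 0, 100], [0.011, 0.089, 0.047, 0, -0.0009, 0, 100]]
```

View pics/c1_top.png

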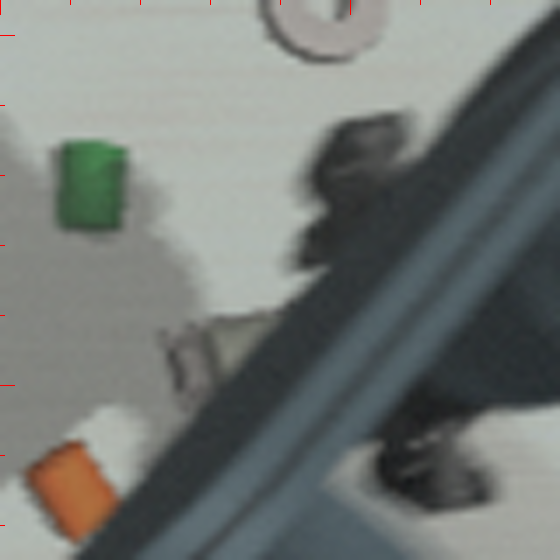

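View pics/c1_side.png

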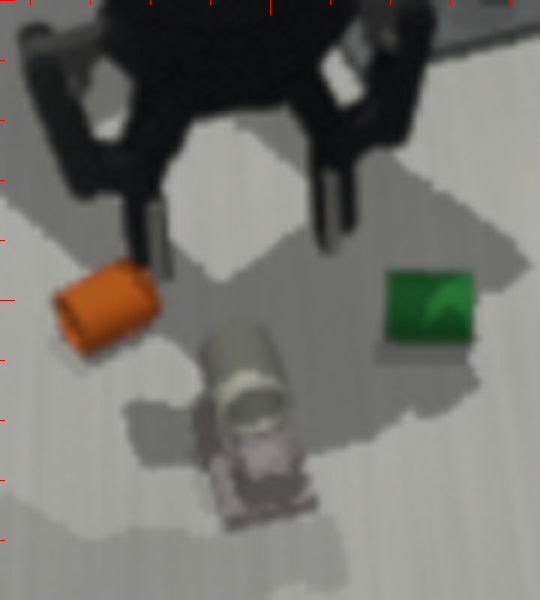

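```bash
python3 plan.py .4833 -.3525 .021 8.9 5 100
```

```text
from [ 0.4828 -0.3648  0.1161] yaw 8.0 tilt [-0.0046  0.0004] q [-0.83  0.45  1.55 -0.    1.15 -0.97] F [0.1 1.3 0.4] w 0.605 t 2.2833
[[0.011, 0.475, 0.061, 0, -0.001, 0, 100], [0.011, 0.475, 0.061, 0, -0.001, 0, 100], [0.012, 0.475, 0.061, 0, -0.001, 0, 100], [0.012, 0.475, 0.061, 0, -0.001, 0, 100], [0.012, 0.475, 0.06, 0, -0.001, 0, 100]]
```

>>> {"op": "send_rows", "data": {"commands": [[0.02,0.4,0.12,0,-0.001,0,100],[0.02,0.5,0.12,0,-0.001,0,100],[0.01,0.5,0.06,0,-0.001,0,100],[0.01,0.4,0.0,0,-0.001,0,100],[0.01,0.3,0.0,0,-0.001,0,100]]}}

```text
clock: 2.7
position: [0.4836, -0.353, 0.0299]
ee_rot: [[0.988, -0.003, -0.154], [0.154, -0.0, 0.988], [-0.003, -1.0, 0.0]]
force: [0.7, -0.1, -0.4]
gripper_width: 0.609
```

```bash
python3 plan.py .4833 -.3525 .021 8.9 5 100
```

```text
from [ 0.4836 -0.353   0.0299] yaw 8.9 tilt [-0.0033 -0.0003] q [-0.82  0.54  1.64 -0.    0.96 -0.97] F [ 0.7 -0.1 -0.4] w 0.609 t 2.7
[[-0.001, 0.045, 0.003, 0, -0.0, 0, 100], [-0.001, 0.045, 0.003, 0, -0.0, 0, 100], [-0.001, 0.045, 0.003, 0, -0.0, 0, 100], [-0.001, 0.045, 0.003, 0, -0.0, 0, 100], [-0.001, 0.045, 0.003, 0, -0.0, 0, 100]]
```

>>> {"op": "send_rows", "data": {"commands": [[0,0.1,0,0,0,0,100],[0,0.05,0,0,0,0,100],[0,0,0,0,0,0,200],[0,0,0,0,0,0,255],[0,0,0,0,0,0,255]], "squeeze": 30}}

```text
clock: 3.12
position: [0.4817, -0.3489, 0.0215]
ee_rot: [[0.988, -0.008, -0.156], [0.156, 0.005, 0.988], [-0.007, -1.0, 0.006]]
force: [2.2, 0.6, -6.2]
gripper_width: 0.311
```

>>> {"op": "send_rows", "data": {"commands": [[0,0,0,0,0,0,255],[0,0,0,0,0,0,255],[0,0,0,0,0,0,255],[0,-0.1,0,0,0,0,255],[0,-0.3,0,0,0,0,255]]}}

```text
clock: 3.53
position: [0.4813, -0.3478, 0.0365]
ee_rot: [[0.988, -0.009, -0.156], [0.156, 0.008, 0.988], [-0.008, -1.0, 0.009]]
force: [0.2, 0.1, -1.1]
gripper_width: 0.307
```

```bash
python3 plan.py .566 .035 .13 15.6 15 255
```

```text
from [ 0.4813 -0.3478  0.0365] yaw 9.0 tilt [-0.0093  0.0079] q [-0.81  0.53  1.64 -0.    0.98 -0.97] F [ 0.2  0.1 -1.1] w 0.307 t 3.5333
[[0.239, -0.156, 0.608, 0, -0.0024, 0, 255], [0.244, -0.156, 0.606, 0, -0.0024, 0, 255], [0.249, -0.156, 0.604, 0, -0.0024, 0, 255], [0.253, -0.156, 0.602, 0, -0.0024, 0, 255], [0.258, -0.156, 0.6, 0, -0.0024, 0, 255]]
[[0.262, -0.156, 0.598, 0, -0.0024, 0, 255], [0.267, -0.156, 0.596, 0, -0.0024, 0, 255], [0.272, -0.156, 0.594, 0, -0.0024, 0, 255], [0.276, -0.156, 0.592, 0, -0.0024, 0, 255], [0.281, -0.156, 0.59, 0, -0.0024, 0, 255]]
[[0.285, -0.156, 0.588, 0, -0.0024, 0, 255], [0.29, -0.156, 0.586, 0, -0.0024, 0, 255], [0.294, -0.156, 0.583, 0, -0.0024, 0, 255], [0.299, -0.156, 0.581, 0, -0.0024, 0, 255], [0.303, -0.156, 0.579, 0, -0.0024, 0, 255]]
```

>>> {"op": "send_rows", "data": {"commands": [[0,-0.6,0,0,0,0,255],[0.1,-0.7,0.2,0,-0.003,0,255],[0.25,-0.5,0.6,0,-0.0024,0,255],[0.25,-0.3,0.6,0,-0.0024,0,255],[0.26,-0.1,0.6,0,-0.0024,0,255]]}}

```text
clock: 3.95
position: [0.5029, -0.2692, 0.1375]
ee_rot: [[0.983, -0.004, -0.182], [0.182, -0.0, 0.983], [-0.004, -1.0, 0.0]]
force: [0.3, -0.1, 0.2]
gripper_width: 0.307
```

>>> {"op": "send_rows", "data": {"commands": [[0.26,0,0.6,0,-0.0024,0,255],[0.26,0,0.6,0,-0.0024,0,255],[0.27,0,0.6,0,-0.0024,0,255],[0.27,0,0.6,0,-0.0024,0,255],[0.28,0,0.6,0,-0.0024,0,255]]}}

```text
clock: 4.37
position: [0.5355, -0.1391, 0.1516]
ee_rot: [[0.976, 0.011, -0.218], [0.218, -0.012, 0.976], [0.008, -1.0, -0.015]]
force: [0.6, -0.2, -0.0]
gripper_width: 0.311
```

```bash
python3 plan.py .566 .035 .12 15.6 8 255;  python3 - <<'E'
from h import *
from plant import camera
im=camera("side"); cv2.imwrite("pics/side2.png",im); crop(im,200,100,360,280,4,"pics/c2.png")
E
```

```text
from [ 0.5355 -0.1391  0.1516] yaw 12.6 tilt [ 0.0111 -0.0125] q [-0.45  0.32  1.65 -0.01  1.15 -0.67] F [ 0.6 -0.2 -0. ] w 0.311 t 4.3667
[[0.212, 0.099, 0.51, 0, -0.0021, 0, 255], [0.215, 0.099, 0.509, 0, -0.0021, 0, 255], [0.218, 0.099, 0.507, 0, -0.0021, 0, 255], [0.222, 0.099, 0.506, 0, -0.0021, 0, 255], [0.225, 0.099, 0.504, 0, -0.0021, 0, 255]]
[[0.228, 0.099, 0.503, 0, -0.0021, 0, 255], [0.232, 0.099, 0.501, 0, -0.0021, 0, 255], [0.235, 0.099, 0.5, 0, -0.0021, 0, 255]]
```

View pics/c2.png

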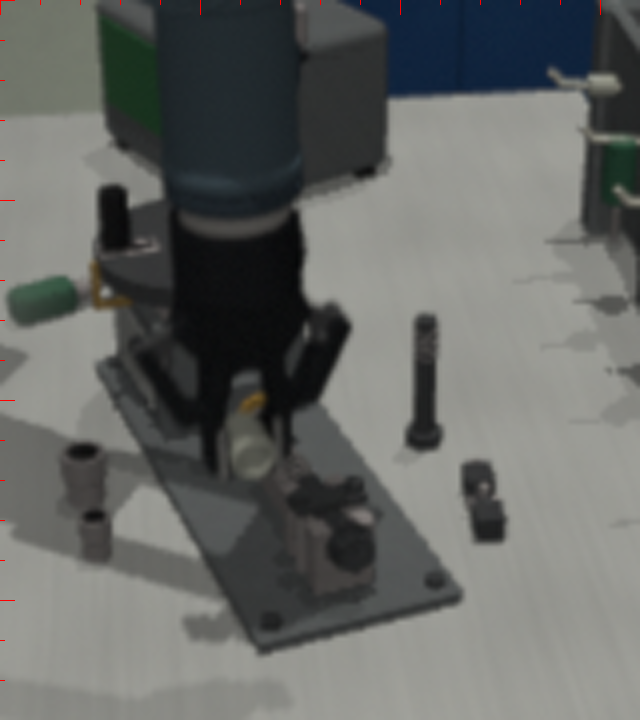

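Run:
```python
from h import *
np.set_printoptions(precision=4,suppress=True)
im=cv2.imread("pics/side2.png"); crop(im,240,185,290,235,12,"pics/c2b.png")
print(onz("side",200+250/4-.5,100+458/4-.5,.170), onz("side",200+250/4-.5,100+458/4-.5,.166))
for L in (-.017,-.021,-.013): print(L,proj("side",[.5355+.218*-L,-.1391+.976*L,.170]))
```

```text
[ 0.5363 -0.1587  0.17  ] [ 0.5366 -0.1526  0.166 ]
-0.017 [263.12   213.2414]
-0.021 [263.5969 214.1042]
-0.013 [262.6458 212.3836]
```

View pics/c2b.png

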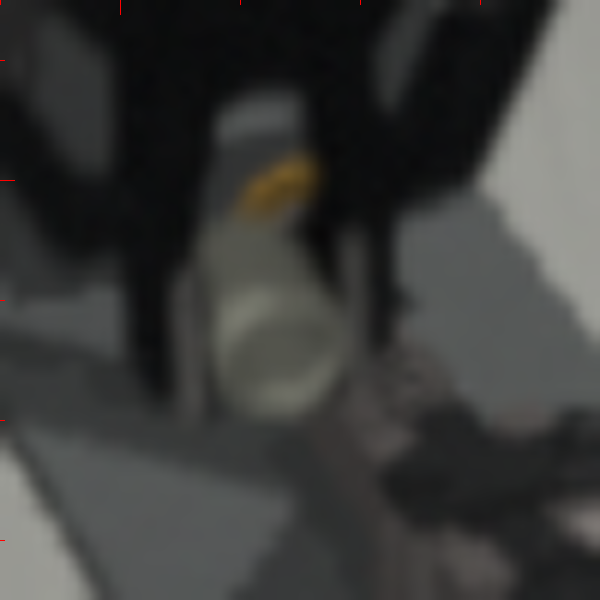

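>>> {"op": "send_rows", "data": {"commands": [[0.21,0.05,0.55,0,-0.002,0,255],[0.21,0.05,0.55,0,-0.002,0,255],[0.22,0.1,0.55,0,-0.002,0,255],[0.22,0.1,0.55,0,-0.002,0,255],[0.22,0.1,0.5,0,-0.002,0,255]]}}

```text
clock: 4.83
position: [0.5562, -0.0183, 0.1456]
ee_rot: [[0.968, 0.025, -0.25], [0.251, -0.017, 0.968], [0.02, -1.0, -0.023]]
force: [0.4, -0.4, -0.4]
gripper_width: 0.309
```

```bash
python3 plan.py .5653 .0374 .10 15.6 5 255
```

```text
from [ 0.5562 -0.0183  0.1456] yaw 14.5 tilt [ 0.0249 -0.017 ] q [-0.23  0.33  1.66 -0.01  1.12 -0.47] F [ 0.4 -0.4 -0.4] w 0.309 t 4.8333
[[0.114, 0.228, 0.258, 0, -0.0012, 0, 255], [0.115, 0.228, 0.258, 0, -0.0012, 0, 255], [0.116, 0.228, 0.257, 0, -0.0012, 0, 255], [0.117, 0.228, 0.257, 0, -0.0012, 0, 255], [0.118, 0.228, 0.256, 0, -0.0012, 0, 255]]
```

```bash
cat > plan.py <<'E'
import sys,numpy as np
from plant import get_state
from h import *
from scipy.spatial.transform import Rotation as Ro, Slerp
def Rdes(y):
    X=np.array([np.cos(y),np.sin(y),0]);Y=np.array([0,0,-1.]);return np.c_[X,Y,np.cross(X,Y)]
def plan(pos,yaw,n,grip):
    s=get_state(); p=np.array(s["position"]); R=Ro.from_matrix(s["ee_rot"])
    y=np.arctan2(s["ee_rot"][1][0],s["ee_rot"][0][0])
    rv=(R.inv()*Ro.from_matrix(Rdes(yaw))).as_rotvec()
    st=(np.array(pos)-p)/n; rows=[]
    for i in range(n):
        Ri=R*Ro.from_rotvec(rv*i/n)
        rows.append([round(float(x),3) for x in Ri.inv().apply(st)/.04]+[round(float(x),4) for x in rv/n/np.pi]+[grip])
    print("from",p.round(4),"yaw",round(np.degrees(y),1),"tilt",np.array(s["ee_rot"])[:2,1].round(4),"q",np.round(s["q"],2),"F",np.round(s["force"],1),"w",round(s["gripper_width"],3),"t",s["clock"])
    for k in range(0,n,5): print(rows[k:k+5])
if __name__=="__main__":
    a=[float(x) for x in sys.argv[1:]]
    plan(a[:3],np.radians(a[3]),int(a[4]),int(a[5]))
E
python3 plan.py .5653 .0374 .10 15.6 5 255
```

```text
from [ 0.5562 -0.0183  0.1456] yaw 14.5 tilt [ 0.0249 -0.017 ] q [-0.23  0.33  1.66 -0.01  1.12 -0.47] F [ 0.4 -0.4 -0.4] w 0.309 t 4.8333
[[0.109, 0.224, 0.263, 0.0015, -0.0012, 0.0013, 255], [0.111, 0.225, 0.262, 0.0015, -0.0012, 0.0013, 255], [0.113, 0.226, 0.26, 0.0015, -0.0012, 0.0013, 255], [0.115, 0.227, 0.259, 0.0015, -0.0012, 0.0013, 255], [0.117, 0.227, 0.257, 0.0015, -0.0012, 0.0013, 255]]
```

>>> {"op": "send_rows", "data": {"commands": [[0.16,0.1,0.38,0.0015,-0.0012,0.0013,255],[0.14,0.2,0.33,0.0015,-0.0012,0.0013,255],[0.12,0.25,0.28,0.0015,-0.0012,0.0013,255],[0.08,0.25,0.15,0.0015,-0.0012,0.0013,255],[0.04,0.2,0.06,0.0015,-0.0012,0.0013,255]]}}

```text
clock: 5.25
position: [0.5685, 0.0386, 0.1127]
ee_rot: [[0.962, 0.01, -0.274], [0.274, -0.001, 0.962], [0.009, -1.0, -0.004]]
force: [0.4, -0.6, -0.9]
gripper_width: 0.306
```

```bash
python3 plan.py .5653 .0374 .06 15.6 5 255
```

```text
from [0.5685 0.0386 0.1127] yaw 15.9 tilt [ 0.01   -0.0012] q [-0.13  0.39  1.65  0.    1.08 -0.41] F [ 0.4 -0.6 -0.9] w 0.306 t 5.25
[[-0.02, 0.263, -0.0, 0.0002, 0.0004, 0.0006, 255], [-0.019, 0.263, -0.0, 0.0002, 0.0004, 0.0006, 255], [-0.019, 0.263, -0.001, 0.0002, 0.0004, 0.0006, 255], [-0.018, 0.263, -0.001, 0.0002, 0.0004, 0.0006, 255], [-0.018, 0.263, -0.001, 0.0002, 0.0004, 0.0006, 255]]
```

>>> {"op": "send_rows", "data": {"commands": [[-0.04,0.3,0,0,0,0.001,255],[-0.03,0.35,0,0,0,0.001,255],[-0.02,0.3,0,0,0,0.001,255],[-0.01,0.2,0,0,0,0,255],[0,0.1,0,0,0,0,255]]}}

```text
clock: 5.67
position: [0.5643, 0.0346, 0.0572]
ee_rot: [[0.962, -0.002, -0.273], [0.273, -0.005, 0.962], [-0.003, -1.0, -0.004]]
force: [-0.2, -0.9, -0.3]
gripper_width: 0.307
```

```bash
python3 plan.py .5653 .0374 .037 15.6 5 255;  python3 - <<'E'
from h import *
from plant import camera
for n,b,k in(("top",(215,190,295,250),8),("side",(240,165,310,235),8)):
    im=camera(n); cv2.imwrite(f"pics/{n}3.png",im); crop(im,*b,k,f"pics/c3_{n}.png")
E
```

```text
from [0.5643 0.0346 0.0572] yaw 15.8 tilt [-0.0022 -0.0049] q [-0.13  0.46  1.71 -0.01  0.98 -0.41] F [-0.2 -0.9 -0.3] w 0.307 t 5.6667
[[0.009, 0.101, 0.012, 0.0003, 0.0003, -0.0002, 255], [0.009, 0.101, 0.012, 0.0003, 0.0003, -0.0002, 255], [0.009, 0.101, 0.012, 0.0003, 0.0003, -0.0002, 255], [0.009, 0.101, 0.012, 0.0003, 0.0003, -0.0002, 255], [0.009, 0.101, 0.012, 0.0003, 0.0003, -0.0002, 255]]
```

View pics/c3_side.png

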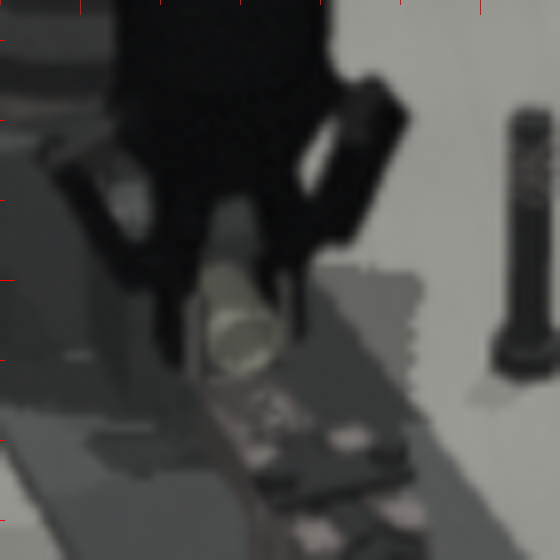

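View pics/c3_top.png

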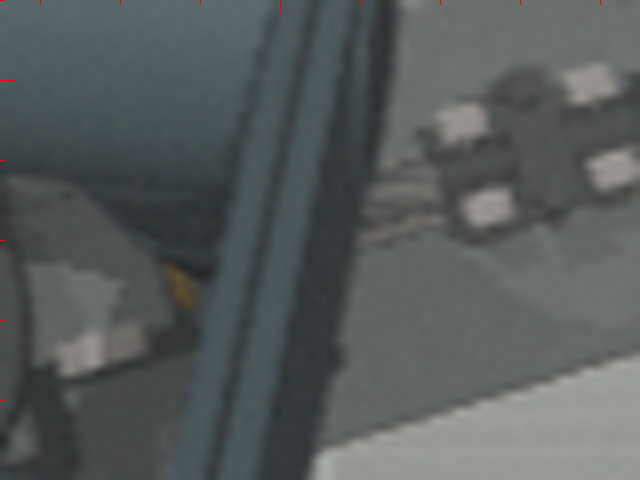

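Run:
```python
from h import *
def loc(p): d=p-O; return np.array([d@xh,d@yh,p[2]]).round(4)
print("rim",loc(onz("side",240+241/8-.5,165+342/8-.5,.076)),"tcp",loc(np.array([.5643,.0346,.057])))
```

```text
rim [-0.0039 -0.0544  0.076 ] tcp [-0.0017 -0.036   0.057 ]
```

>>> {"op": "send_rows", "data": {"commands": [[0.02,0.12,0.03,0,0,0,255],[0.02,0.14,0.03,0,0,0,255],[0.01,0.12,0.01,0,0,0,255],[0,0.08,0,0,0,0,255],[0,0.04,0,0,0,0,255]]}}

```text
clock: 6.18
position: [0.5674, 0.0371, 0.0464]
ee_rot: [[0.962, 0.003, -0.273], [0.273, -0.007, 0.962], [0.001, -1.0, -0.008]]
force: [-4.9, -1.2, 5.0]
gripper_width: 0.314
```

```bash
python3 plan.py .5653 .0374 .036 15.6 5 255
```

```text
from [0.5674 0.0371 0.0464] yaw 15.9 tilt [ 0.003  -0.0071] q [-0.13  0.48  1.71 -0.01  0.95 -0.4 ] F [-4.9 -1.2  5. ] w 0.314 t 6.1833
[[-0.009, 0.052, 0.005, 0.0005, 0.0003, 0.0001, 255], [-0.009, 0.052, 0.005, 0.0005, 0.0003, 0.0001, 255], [-0.009, 0.052, 0.005, 0.0005, 0.0003, 0.0001, 255], [-0.009, 0.052, 0.004, 0.0005, 0.0003, 0.0001, 255], [-0.009, 0.052, 0.004, 0.0005, 0.0003, 0.0001, 255]]
```

>>> {"op": "send_rows", "data": {"commands": [[-0.06,-0.03,0,0,0,0,255],[-0.04,0.03,0,0,0,0,255],[0,0.08,0,0,0,0,255],[0,0.08,0,0,0,0,255],[0,0.04,0,0,0,0,255]]}}

```text
clock: 6.6
position: [0.566, 0.0361, 0.0408]
ee_rot: [[0.962, 0.011, -0.274], [0.274, -0.008, 0.962], [0.008, -1.0, -0.011]]
force: [-1.4, 0.0, 3.3]
gripper_width: 0.309
```

```bash
python3 plan.py .5653 .0374 .036 15.6 5 255
```

```text
from [0.566  0.0361 0.0408] yaw 15.9 tilt [ 0.011  -0.0081] q [-0.13  0.48  1.73 -0.01  0.92 -0.4 ] F [-1.4  0.   3.3] w 0.309 t 6.6
[[-0.002, 0.024, 0.007, 0.0007, 0.0003, 0.0005, 255], [-0.002, 0.024, 0.007, 0.0007, 0.0003, 0.0005, 255], [-0.002, 0.024, 0.007, 0.0007, 0.0003, 0.0005, 255], [-0.002, 0.024, 0.007, 0.0007, 0.0003, 0.0005, 255], [-0.002, 0.024, 0.007, 0.0007, 0.0003, 0.0005, 255]]
```

>>> {"op": "send_rows", "data": {"commands": [[-0.02,0.06,0,0.002,0,0.002,255],[0,0.08,0,0.002,0,0.002,255],[0,0.08,0,0,0,0,255],[0,0.08,0,0,0,0,255],[0,0.05,0,0,0,0,255]]}}

```text
clock: 7.02
position: [0.5659, 0.0361, 0.0352]
ee_rot: [[0.962, -0.005, -0.274], [0.274, 0.002, 0.962], [-0.004, -1.0, 0.003]]
force: [-4.3, 0.1, 13.1]
gripper_width: 0.311
```

```bash
python3 plan.py .5653 .0374 .036 15.6 5 255
```

```text
from [0.5659 0.0361 0.0352] yaw 15.9 tilt [-0.0049  0.0016] q [-0.13  0.49  1.72  0.    0.93 -0.41] F [-4.3  0.1 13.1] w 0.311 t 7.0167
[[-0.001, -0.004, 0.007, -0.0002, 0.0004, -0.0003, 255], [-0.001, -0.004, 0.007, -0.0002, 0.0004, -0.0003, 255], [-0.001, -0.004, 0.007, -0.0002, 0.0004, -0.0003, 255], [-0.001, -0.004, 0.007, -0.0002, 0.0004, -0.0003, 255], [-0.001, -0.004, 0.007, -0.0002, 0.0004, -0.0003, 255]]
```

>>> {"op": "send_rows", "data": {"commands": [[0,-0.02,0,0,0,0,255],[0,0,0,0,0,0,130],[0,0,0,0,0,0,110],[0,0,0,0,0,0,100],[0,0,0,0,0,0,90]]}}

```text
clock: 7.43
position: [0.5647, 0.036, 0.0338]
ee_rot: [[0.962, -0.01, -0.274], [0.274, 0.003, 0.962], [-0.009, -1.0, 0.005]]
force: [0.4, 0.2, -0.2]
gripper_width: 0.645
```

>>> {"op": "send_rows", "data": {"commands": [[0,-0.1,0,0,0,0,90],[0,-0.4,0,0,0,0,90],[0,-0.7,0,0,0,0,90],[0,-0.9,0,0,0,0,90],[0,-0.9,0,0,0,0,90]]}}

```text
clock: 7.85
position: [0.5586, 0.0362, 0.1466]
ee_rot: [[0.961, -0.035, -0.273], [0.274, 0.006, 0.962], [-0.032, -0.999, 0.016]]
force: [1.2, 0.9, 0.4]
gripper_width: 0.646
```

```bash
python3 plan.py .5653 .0374 .2 15.6 5 90;  python3 - <<'E'
from h import *
from plant import camera
for n,b,k in(("top",(215,190,295,250),8),("side",(240,165,310,235),8)):
    im=camera(n); cv2.imwrite(f"pics/{n}4.png",im); crop(im,*b,k,f"pics/c4_{n}.png")
E
```

```text
from [0.5586 0.0362 0.1466] yaw 15.9 tilt [-0.035   0.0062] q [-0.14  0.37  1.6   0.    1.21 -0.41] F [1.2 0.9 0.4] w 0.646 t 7.85
[[0.025, -0.268, 0.001, -0.001, 0.0003, -0.002, 90], [0.027, -0.268, -0.0, -0.001, 0.0003, -0.002, 90], [0.029, -0.267, -0.001, -0.001, 0.0003, -0.002, 90], [0.031, -0.267, -0.002, -0.001, 0.0003, -0.002, 90], [0.032, -0.267, -0.003, -0.001, 0.0003, -0.002, 90]]
```

View pics/c4_side.png

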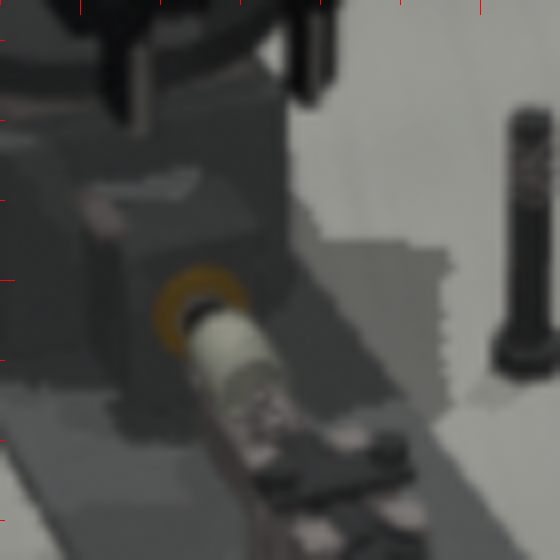

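View pics/c4_top.png

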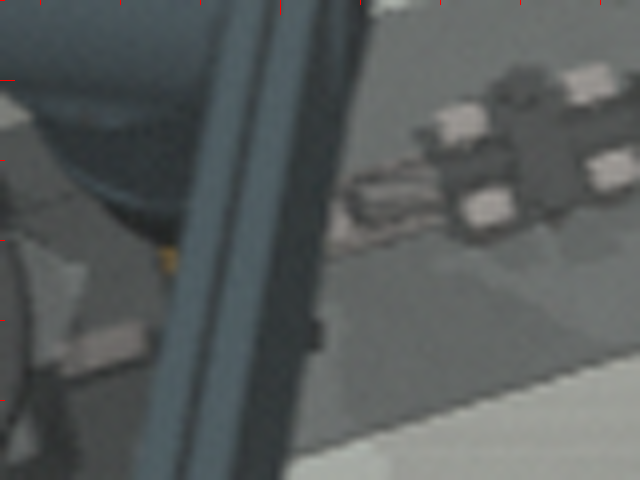

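Run:
```python
from h import *
for n,(u0,v0,u1,v1) in(("top",(155,195,225,270)),("side",(215,138,285,188))):
    im=cv2.imread(f"pics/{n}0.png"); im=cv2.convertScaleAbs(im,alpha=2.2,beta=-60); k=8 if n=="top" else 11
    crop(im,u0,v0,u1,v1,k,f"pics/w_{n}.png")
```

```text
(no output)
```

View pics/w_top.png

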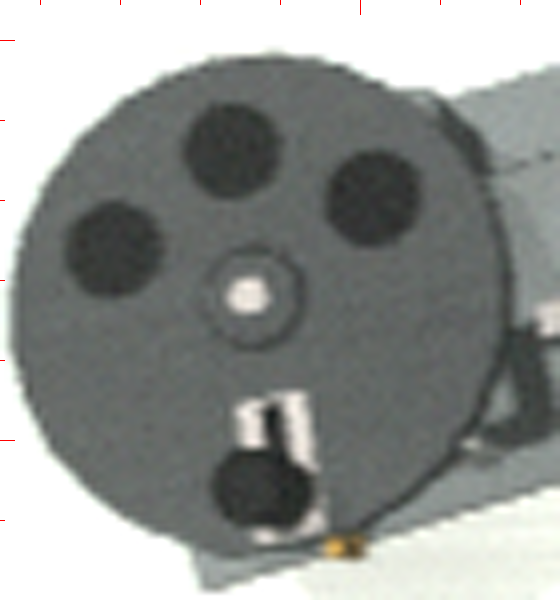

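View pics/w_side.png

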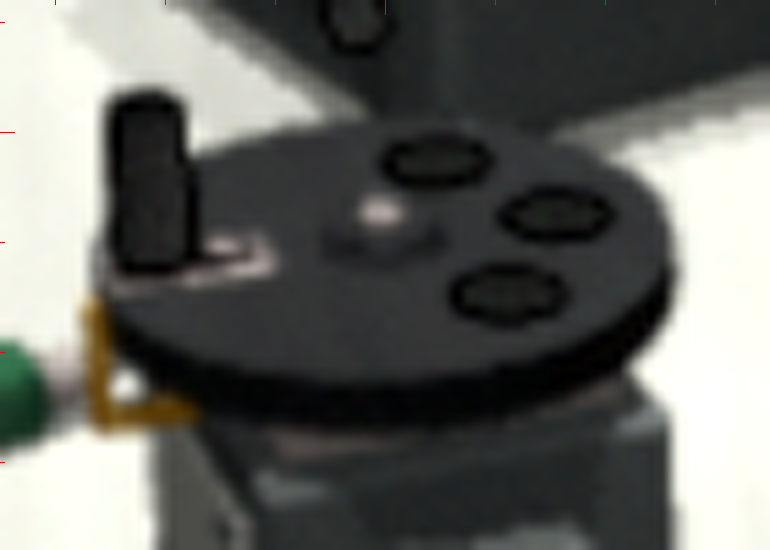

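Run:
```python
from h import *
np.set_printoptions(precision=4,suppress=True)
for n in M: print(n,"cam",ray(n,0,0)[0])
def loc(p): d=p-O; return np.array([d@xh,d@yh,p[2]])
Tp=lambda x,y:(155+x/8-.5,195+y/8-.5); Sp=lambda x,y:(215+x/11-.5,138+y/11-.5)
print("hub ring",loc(onz("top",*Tp(252,298),.153)),"spot@.153/.158/.16",*[loc(onz("top",*Tp(247,296),z)) for z in(.153,.158,.162)])
print("tri spot",loc(tri(Sp(381,212),Tp(247,296))))
print("hub ring side",loc(onz("side",*Sp(382,232),.150)))
print("grip top",loc(onz("top",*Tp(257,488),.195)),loc(tri(Sp(146,100),Tp(257,488))))
print("grip side mid-bottom line", loc(onz("side",*Sp(146,102),.195)),loc(onz("side",*Sp(152,265),.147)))
# rim test
for c in((-.0015,.1279),(0,.125),(-.003,.128),(0,.128)):
    a=np.linspace(0,2*np.pi,400); 
    P=np.array([proj("top",W(c[0]+.082*np.cos(t),c[1]+.082*np.sin(t),.144)) for t in a]); P=(P-(155,195)+.5)*8
    Q=np.array([proj("side",W(c[0]+.082*np.cos(t),c[1]+.082*np.sin(t),.144)) for t in a]); Q=(Q-(215,138)+.5)*11
    print(c,"top l,r,t,b",P.min(0)[0],P.max(0)[0],P.min(0)[1],P.max(0)[1],"side",Q.min(0)[0],Q.max(0)[0],Q.min(0)[1],Q.max(0)[1])
```

```text
side cam [ 0.4915 -1.0803  0.7771]
top cam [ 0.4013 -0.0685  1.1283]
hub ring [-0.0031  0.127   0.153 ] spot@.153/.158/.16 [-0.002   0.1284  0.153 ] [-0.0029  0.1273  0.158 ] [-0.0037  0.1264  0.162 ]
tri spot [-0.0014  0.1289  0.1508]
hub ring side [-0.0044  0.1185  0.15  ]
grip top [-0.0682  0.1305  0.195 ] [-0.0669  0.13    0.196 ]
grip side mid-bottom line [-0.0653  0.1308  0.195 ] [-0.0676  0.1292  0.147 ]
(-0.0015, 0.1279) top l,r,t,b 5.8064349603810115 505.510649257918 51.08447335669962 550.8683689862992 side 87.41391239919324 675.8144130656779 109.75729818096517 374.23505595901133
(0, 0.125) top l,r,t,b 13.327103956190285 512.8663784734231 44.33377783458104 543.7311432513889 side 95.43439418292701 684.5545933956419 112.83471479581459 377.98864278683334
(-0.003, 0.128) top l,r,t,b 6.567088666222389 506.4090821846339 55.415697111414374 555.4681830147856 side 82.0908257959845 670.6754562856033 110.46448142994475 375.08952386583684
(0, 0.128) top l,r,t,b 4.454644894454759 504.0231419837453 46.92857430331742 546.452539168251 side 92.54158197436067 680.6936206161884 108.78060328670455 373.0525342477785
```

```bash
python3 plan.py .4568 .1769 .235 131.8 20 90 | sed 's/, 90\]/]\n/g'
```

```text
from [0.5635 0.0357 0.1524] yaw 15.9 tilt [-0.0209  0.0043] q [-0.14  0.36  1.59  0.    1.21 -0.41] F [ 1.  -0.5  0.2] w 0.648 t 7.95
[[-0.082, -0.1, 0.207, -0.0004, -0.0322, -0.0]
, [-0.061, -0.1, 0.214, -0.0004, -0.0322, -0.0]
, [-0.039, -0.1, 0.219, -0.0004, -0.0322, -0.0]
, [-0.016, -0.101, 0.222, -0.0004, -0.0322, -0.0]
, [0.006, -0.101, 0.222, -0.0004, -0.0322, -0.0]
]
[[0.029, -0.101, 0.22, -0.0004, -0.0322, -0.0]
, [0.051, -0.101, 0.216, -0.0004, -0.0322, -0.0]
, [0.072, -0.102, 0.21, -0.0004, -0.0322, -0.0]
, [0.093, -0.102, 0.201, -0.0004, -0.0322, -0.0]
, [0.113, -0.102, 0.191, -0.0004, -0.0322, -0.0]
]
[[0.132, -0.102, 0.178, -0.0004, -0.0322, -0.0]
, [0.149, -0.103, 0.164, -0.0004, -0.0322, -0.0]
, [0.165, -0.103, 0.148, -0.0004, -0.0322, -0.0]
, [0.179, -0.103, 0.13, -0.0004, -0.0322, -0.0]
, [0.191, -0.103, 0.112, -0.0004, -0.0322, -0.0]
]
[[0.202, -0.103, 0.091, -0.0004, -0.0322, -0.0]
, [0.21, -0.103, 0.071, -0.0004, -0.0322, -0.0]
, [0.216, -0.103, 0.049, -0.0004, -0.0322, -0.0]
, [0.22, -0.103, 0.027, -0.0004, -0.0322, -0.0]
, [0.221, -0.103, 0.004, -0.0004, -0.0322, -0.0]
]
```

>>> {"op": "send_rows", "data": {"commands": [[-0.06,-0.4,0.15,0,-0.037,0,90],[-0.06,-0.4,0.21,0,-0.037,0,90],[-0.04,-0.4,0.22,0,-0.037,0,90],[-0.02,-0.35,0.22,0,-0.037,0,90],[0.01,-0.25,0.22,0,-0.037,0,90]]}}

```text
clock: 8.37
position: [0.5368, 0.067, 0.2253]
ee_rot: [[0.638, -0.025, -0.77], [0.77, 0.004, 0.638], [-0.013, -1.0, 0.022]]
force: [-0.2, -0.0, 0.0]
gripper_width: 0.645
```

>>> {"op": "send_rows", "data": {"commands": [[0.03,-0.15,0.22,0,-0.037,0,90],[0.05,-0.1,0.21,0,-0.037,0,90],[0.08,0,0.21,0,-0.037,0,90],[0.1,0,0.2,0,-0.037,0,90],[0.12,0,0.19,0,-0.037,0,90]]}}

```text
clock: 8.78
position: [0.5053, 0.1003, 0.2377]
ee_rot: [[0.081, -0.022, -0.996], [0.997, 0.004, 0.081], [0.002, -1.0, 0.023]]
force: [-0.0, 0.6, 0.1]
gripper_width: 0.651
```

```bash
python3 plan.py .4568 .1769 .24 131.8 10 90 | sed 's/, 90\]/]\n/g'
```

```text
from [0.5053 0.1003 0.2377] yaw 85.4 tilt [-0.0224  0.0042] q [-0.02  0.21  1.59  0.    1.37 -1.51] F [-0.   0.6  0.1] w 0.651 t 8.7833
[[0.181, -0.002, 0.136, -0.0007, -0.0258, 0.0004]
, [0.192, -0.003, 0.121, -0.0007, -0.0258, 0.0004]
, [0.201, -0.003, 0.105, -0.0007, -0.0258, 0.0004]
, [0.209, -0.004, 0.089, -0.0007, -0.0258, 0.0004]
, [0.215, -0.004, 0.072, -0.0007, -0.0258, 0.0004]
]
[[0.22, -0.004, 0.054, -0.0007, -0.0258, 0.0004]
, [0.224, -0.005, 0.036, -0.0007, -0.0258, 0.0004]
, [0.226, -0.005, 0.018, -0.0007, -0.0258, 0.0004]
, [0.227, -0.005, -0.001, -0.0007, -0.0258, 0.0004]
, [0.226, -0.006, -0.019, -0.0007, -0.0258, 0.0004]
]
```

>>> {"op": "send_rows", "data": {"commands": [[0.18,0,0.15,-0.001,-0.026,0,90],[0.2,0,0.13,-0.001,-0.026,0,90],[0.21,0,0.11,-0.001,-0.026,0,90],[0.21,0,0.09,-0.001,-0.026,0,90],[0.22,0,0.08,-0.001,-0.026,0,90]]}}

```text
clock: 9.2
position: [0.4761, 0.1406, 0.2355]
ee_rot: [[-0.343, -0.011, -0.939], [0.939, 0.006, -0.343], [0.01, -1.0, 0.008]]
force: [-0.2, -0.0, 0.2]
gripper_width: 0.648
```

```bash
python3 plan.py .4568 .1769 .235 131.8 5 90 | sed 's/, 90\]/]\n/g'
```

```text
from [0.4761 0.1406 0.2355] yaw 110.1 tilt [-0.0113  0.0061] q [ 0.06  0.16  1.64  0.01  1.34 -1.87] F [-0.2 -0.   0.2] w 0.648 t 9.2
[[0.203, 0.005, 0.028, -0.0004, -0.0241, 0.0007]
, [0.205, 0.004, 0.013, -0.0004, -0.0241, 0.0007]
, [0.205, 0.004, -0.003, -0.0004, -0.0241, 0.0007]
, [0.205, 0.003, -0.018, -0.0004, -0.0241, 0.0007]
, [0.203, 0.003, -0.034, -0.0004, -0.0241, 0.0007]
]
```

>>> {"op": "send_rows", "data": {"commands": [[0.22,0,0.03,0,-0.026,0.001,90],[0.22,0,0.01,0,-0.026,0.001,90],[0.21,0,0,0,-0.024,0.001,90],[0.18,0,-0.02,0,-0.02,0,90],[0.1,0,-0.03,0,-0.01,0,90]]}}

```text
clock: 9.62
position: [0.4552, 0.1758, 0.2328]
ee_rot: [[-0.648, -0.012, -0.762], [0.762, -0.003, -0.648], [0.006, -1.0, 0.011]]
force: [0.2, 0.2, -1.4]
gripper_width: 0.648
```

```bash
python3 plan.py .4568 .1769 .158 131.8 8 90 | sed 's/, 90\]/]\n/g'
python3 - <<'E'
from h import *
from plant import camera
for n,b,k in(("top",(150,180,230,260),7),("side",(195,100,295,190),7)):
    im=camera(n); cv2.imwrite(f"pics/{n}5.png",im); crop(im,*b,k,f"pics/c5_{n}.png")
E
```

```text
from [0.4552 0.1758 0.2328] yaw 130.4 tilt [-0.012  -0.0028] q [ 0.14  0.15  1.67 -0.    1.34 -2.13] F [ 0.2  0.2 -1.4] w 0.648 t 9.6167
[[-0.002, 0.234, -0.009, -0.0004, -0.001, 0.0002]
, [-0.002, 0.234, -0.008, -0.0004, -0.001, 0.0002]
, [-0.002, 0.234, -0.008, -0.0004, -0.001, 0.0002]
, [-0.002, 0.234, -0.008, -0.0004, -0.001, 0.0002]
, [-0.001, 0.234, -0.007, -0.0004, -0.001, 0.0002]
]
[[-0.001, 0.234, -0.007, -0.0004, -0.001, 0.0002]
, [-0.001, 0.234, -0.007, -0.0004, -0.001, 0.0002]
, [-0.001, 0.234, -0.006, -0.0004, -0.001, 0.0002]
]
```

View pics/c5_side.png

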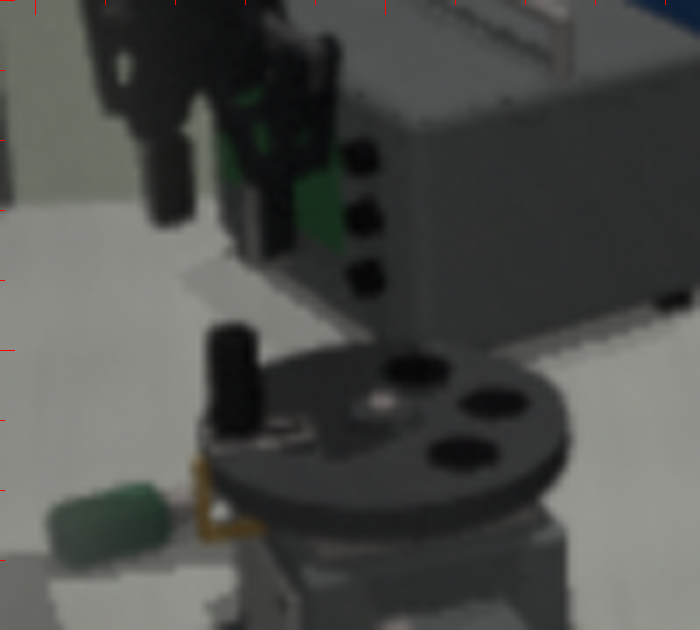

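View pics/c5_top.png

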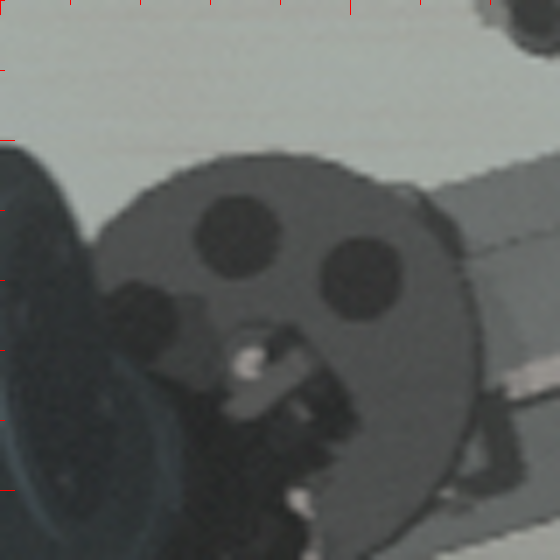

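>>> {"op": "send_rows", "data": {"commands": [[0,0.25,-0.02,0,-0.002,0,90],[0,0.35,-0.02,0,-0.002,0,90],[0,0.35,-0.01,0,-0.001,0,90],[0,0.3,-0.01,0,-0.001,0,90],[0,0.2,0,0,0,0,90]], "squeeze": 20}}

```text
clock: 10.13
position: [0.4583, 0.1761, 0.1714]
ee_rot: [[-0.656, -0.008, -0.754], [0.754, -0.003, -0.656], [0.003, -1.0, 0.008]]
force: [-0.6, 0.0, -0.1]
gripper_width: 0.649
```

```bash
python3 plan.py .4568 .1769 .158 131.8 5 90 | sed 's/, 90\]/]\n/g'
```

```text
from [0.4583 0.1761 0.1714] yaw 131.0 tilt [-0.0081 -0.0031] q [ 0.14  0.21  1.75 -0.    1.19 -2.15] F [-0.6  0.  -0.1] w 0.649 t 10.1333
[[0.008, 0.067, 0.002, -0.0005, -0.0009, 0.0002]
, [0.008, 0.067, 0.003, -0.0005, -0.0009, 0.0002]
, [0.008, 0.067, 0.003, -0.0005, -0.0009, 0.0002]
, [0.008, 0.067, 0.003, -0.0005, -0.0009, 0.0002]
, [0.008, 0.067, 0.003, -0.0005, -0.0009, 0.0002]
]
```

>>> {"op": "send_rows", "data": {"commands": [[0.015,0.12,0.005,0,-0.001,0,90],[0.01,0.12,0.005,0,-0.001,0,110],[0.01,0.05,0,0,0,0,130],[0,0,0,0,0,0,150],[0,0,0,0,0,0,165]]}}

```text
clock: 10.55
position: [0.4554, 0.1759, 0.1557]
ee_rot: [[-0.659, -0.014, -0.752], [0.752, -0.003, -0.659], [0.007, -1.0, 0.013]]
force: [-1.9, 2.6, 0.1]
gripper_width: 0.352
```

```bash
python3 plan.py .4568 .1769 .158 131.8 5 90 | sed 's/, 90\]/]\n/g'
```

```text
from [0.4554 0.1759 0.1557] yaw 131.2 tilt [-0.014  -0.0035] q [ 0.14  0.22  1.78 -0.    1.15 -2.15] F [-1.9  2.6  0.1] w 0.352 t 10.55
[[-0.001, -0.012, -0.008, -0.0008, -0.0007, 0.0004]
, [-0.001, -0.012, -0.008, -0.0008, -0.0007, 0.0004]
, [-0.001, -0.012, -0.008, -0.0008, -0.0007, 0.0004]
, [-0.001, -0.012, -0.008, -0.0008, -0.0007, 0.0004]
, [-0.001, -0.012, -0.008, -0.0008, -0.0007, 0.0004]
]
```

>>> {"op": "send_rows", "data": {"commands": [[0.03,0,0,0,0,0,165],[0.03,0,0,0,0,0,165],[0.01,0,0,-0.001,0,0.001,165],[0,0,0,-0.001,0,0.001,165],[0,0,0,0,0,0,165]]}}

```text
clock: 10.97
position: [0.4549, 0.1785, 0.1577]
ee_rot: [[-0.659, 0.0, -0.752], [0.752, -0.004, -0.659], [-0.003, -1.0, 0.002]]
force: [0.5, -0.5, -0.5]
gripper_width: 0.354
```

```bash
python3 plan.py .4568 .1769 .158 131.8 1 90
```

```text
from [0.4549 0.1785 0.1577] yaw 131.2 tilt [ 0.0003 -0.0038] q [ 0.15  0.22  1.78 -0.    1.14 -2.14] F [ 0.5 -0.5 -0.5] w 0.354 t 10.9667
[[-0.06, -0.007, -0.01, -0.0007, -0.0032, -0.001, 90]]
```

>>> {"op": "send_rows", "data": {"commands": [[0,0,0,0,0,0,180],[0,0,0,0,0,0,190],[0,0,0,0,0,0,200],[0,0,0,0,0,0,200],[0,0,0,0,0,0,200]], "squeeze": 20}}

```text
clock: 11.38
position: [0.4545, 0.1789, 0.1581]
ee_rot: [[-0.659, 0.0, -0.752], [0.752, -0.003, -0.659], [-0.003, -1.0, 0.002]]
force: [-0.7, 1.3, 1.3]
gripper_width: 0.277
```

```bash
python3 plan.py .4568 .1769 .158 131.8 1 90
```

```text
from [0.4545 0.1789 0.1581] yaw 131.2 tilt [ 0.0004 -0.0032] q [ 0.15  0.21  1.78 -0.    1.14 -2.14] F [-0.7  1.3  1.3] w 0.277 t 11.3833
[[-0.077, 0.003, -0.011, -0.0006, -0.0031, -0.0008, 90]]
```

```bash
cat > turn.py <<'E'
import sys,json,os
from plant import get_state
from h import *
from plan import Rdes,Ro
H=np.array([.519,.1925])
def info(step,n=5,grip=200,q0=0.05,dev0=.51,rate=.837,turned=0,H=H,corr=0.):
    s=get_state();p=np.array(s["position"]);R=Ro.from_matrix(s["ee_rot"]);F=np.array(s["force"])[:2]
    log=json.load(open("log.json")) if os.path.exists("log.json") else []
    if not log or log[-1][0]!=s["clock"]: log.append([s["clock"],*p[:2],*F]); json.dump(log,open("log.json","w"))
    d=p[:2]-H; r=np.hypot(*d); X2=xh[:2];Y2=yh[:2]
    q=np.arctan2(d@Y2,-(d@X2)); q=q if q>-.5 else q+2*np.pi
    if turned>4 and q<3: q+=2*np.pi
    rad=d/r; tan=np.sin(q)*X2+np.cos(q)*Y2
    y=np.arctan2(s["ee_rot"][1][0],s["ee_rot"][0][0])
    print(f"t {s['clock']:.2f} q {q:.3f} r {r*1e3:.1f} z {p[2]*1e3:.1f} Frad(out) {F@rad:.1f} Ftan {F@tan:.1f} Fz {s['force'][2]:.1f} w {s['gripper_width']:.3f} yaw {np.degrees(y):.1f} q6 {s['q'][5]:.2f} tilt {np.array(s['ee_rot'])[:2,1].round(3)}")
    yawd=lambda q: (np.arctan2(yh[1],yh[0]) - q) + dev0*(1-2*q/(2*np.pi))
    dq=step/r; rows=[]
    Rc=R
    for i in range(n):
        qm=q+dq*(i+.5); t=np.sin(qm)*X2+np.cos(qm)*Y2; rd=-np.cos(qm)*X2+np.sin(qm)*Y2
        Rn=Ro.from_matrix(Rdes(yawd(q+dq*(i+1))))
        rv=(R.inv()*Ro.from_matrix(Rdes(yawd(q+dq*n)))).as_rotvec()/n
        sh=np.r_[t*step+rd*corr,(.158-p[2])/n]
        rows.append([round(float(v),3) for v in Rc.inv().apply(sh)/.04]+[round(float(v),4) for v in rv/np.pi]+[grip])
        Rc=Rc*Ro.from_rotvec(rv)
    print(rows)
    if len(log)>4:
        A=np.array(log)[:,1:3]; M_=np.c_[2*A,np.ones(len(A))]; c=np.linalg.lstsq(M_,(A**2).sum(1),rcond=None)[0]
        print("fit",c[:2].round(4),"r",np.sqrt(c[2]+c[:2]@c[:2]).round(4), "span",len(A))
if __name__=="__main__":
    kw={}
    for a in sys.argv[2:]:
        k,v=a.split("="); kw[k]=float(v) if "," not in v else np.array([float(x) for x in v.split(",")])
    info(float(sys.argv[1]),**kw)
E
python3 turn.py .004
```

```text
t 11.38 q 0.065 r 66.0 z 158.1 Frad(out) 0.4 Ftan 1.4 Fz 1.3 w 0.277 yaw 131.2 q6 -2.14 tilt [ 0.    -0.003]
[[0.086, 0.0, -0.052, -0.0001, 0.0233, -0.0002, 200], [0.086, 0.0, -0.051, -0.0001, 0.0233, -0.0002, 200], [0.087, 0.0, -0.05, -0.0001, 0.0233, -0.0002, 200], [0.087, 0.0, -0.048, -0.0001, 0.0233, -0.0002, 200], [0.088, 0.0, -0.047, -0.0001, 0.0233, -0.0002, 200]]
```

```bash
python3 - <<'E'
s=open("turn.py").read()
s=s.replace("yawd=lambda q: (np.arctan2(yh[1],yh[0]) - q) + dev0*(1-2*q/(2*np.pi))","base=np.arctan2(yh[1],yh[0])-q+max(0,dev0*(1-q)); k=round((y-base)/np.pi)*np.pi\n    yawd=lambda q: np.arctan2(yh[1],yh[0])-q+max(0,dev0*(1-q))+k")
open("turn.py","w").write(s)
E
python3 turn.py .004
```

```text
t 11.38 q 0.065 r 66.0 z 158.1 Frad(out) 0.4 Ftan 1.4 Fz 1.3 w 0.277 yaw 131.2 q6 -2.14 tilt [ 0.    -0.003]
[[0.086, 0.0, -0.052, -0.0001, 0.0314, -0.0002, 200], [0.088, 0.0, -0.048, -0.0001, 0.0314, -0.0002, 200], [0.089, 0.0, -0.045, -0.0001, 0.0314, -0.0002, 200], [0.091, 0.0, -0.042, -0.0001, 0.0314, -0.0002, 200], [0.092, 0.0, -0.038, -0.0001, 0.0314, -0.0002, 200]]
```

>>> {"op": "send_rows", "data": {"commands": [[0.086,0,-0.052,0,0.03,0,220],[0.088,0,-0.048,0,0.03,0,220],[0.089,0,-0.045,0,0.03,0,220],[0.09,0,-0.042,0,0.03,0,220],[0.09,0,-0.038,0,0.03,0,220]], "squeeze": 35}}

```text
clock: 11.8
position: [0.4529, 0.1921, 0.1581]
ee_rot: [[-0.229, -0.002, -0.974], [0.973, -0.017, -0.228], [-0.016, -1.0, 0.006]]
force: [-1.3, -5.1, 4.3]
gripper_width: 0.271
```

```bash
python3 turn.py .005 grip=220
```

```text
t 11.80 q 0.267 r 66.1 z 158.1 Frad(out) 1.3 Ftan -5.1 Fz 4.3 w 0.271 yaw 103.2 q6 -1.61 tilt [-0.002 -0.017]
[[0.121, -0.002, -0.032, -0.0002, 0.0268, -0.0011, 220.0], [0.121, -0.001, -0.031, -0.0002, 0.0268, -0.0011, 220.0], [0.121, -0.001, -0.03, -0.0002, 0.0268, -0.0011, 220.0], [0.122, -0.0, -0.029, -0.0002, 0.0268, -0.0011, 220.0], [0.122, 0.0, -0.028, -0.0002, 0.0268, -0.0011, 220.0]]
```

>>> {"op": "send_rows", "data": {"commands": [[0.12,0,-0.032,0,0.025,-0.001,220],[0.12,0,-0.031,0,0.025,-0.001,220],[0.12,0,-0.03,0,0.025,-0.001,220],[0.12,0,-0.029,0,0.025,-0.001,220],[0.12,0,-0.028,0,0.025,-0.001,220]]}}

```text
clock: 12.22
position: [0.4552, 0.2099, 0.1581]
ee_rot: [[0.182, -0.009, -0.983], [0.983, -0.015, 0.182], [-0.016, -1.0, 0.006]]
force: [-4.2, -5.7, 4.0]
gripper_width: 0.271
```

```bash
python3 turn.py .006 grip=220
```

```text
t 12.22 q 0.539 r 66.2 z 158.1 Frad(out) 2.6 Ftan -6.6 Fz 4.0 w 0.271 yaw 79.5 q6 -1.16 tilt [-0.009 -0.015]
[[0.149, -0.002, -0.019, -0.0001, 0.0339, -0.0011, 220.0], [0.149, -0.002, -0.017, -0.0001, 0.0339, -0.0011, 220.0], [0.149, -0.001, -0.015, -0.0001, 0.0339, -0.0011, 220.0], [0.15, -0.001, -0.012, -0.0001, 0.0339, -0.0011, 220.0], [0.15, 0.0, -0.01, -0.0001, 0.0339, -0.0011, 220.0]]
```

```bash
python3 turn.py .006 grip=220 corr=.0005
```

```text
t 12.22 q 0.539 r 66.2 z 158.1 Frad(out) 2.6 Ftan -6.6 Fz 4.0 w 0.271 yaw 79.5 q6 -1.16 tilt [-0.009 -0.015]
[[0.15, -0.002, -0.007, -0.0001, 0.0339, -0.0011, 220.0], [0.15, -0.001, -0.004, -0.0001, 0.0339, -0.0011, 220.0], [0.15, -0.001, -0.002, -0.0001, 0.0339, -0.0011, 220.0], [0.151, -0.0, 0.0, -0.0001, 0.0339, -0.0011, 220.0], [0.15, 0.0, 0.003, -0.0001, 0.0339, -0.0011, 220.0]]
```

>>> {"op": "send_rows", "data": {"commands": [[0.15,0,-0.007,0,0.03,-0.001,220],[0.15,0,-0.004,0,0.03,-0.001,220],[0.15,0,-0.002,0,0.03,-0.001,220],[0.15,0,0,0,0.03,-0.001,220],[0.15,0,0.003,0,0.03,-0.001,220]]}}

```text
clock: 12.63
position: [0.4646, 0.2304, 0.1581]
ee_rot: [[0.627, -0.009, -0.779], [0.779, -0.015, 0.627], [-0.017, -1.0, -0.003]]
force: [-3.5, -4.8, 4.9]
gripper_width: 0.27
```

```bash
python3 turn.py .006 grip=220 corr=.0003
```

```text
t 12.63 q 0.881 r 66.3 z 158.1 Frad(out) 0.1 Ftan -6.0 Fz 4.9 w 0.270 yaw 51.2 q6 -0.63 tilt [-0.009 -0.015]
[[0.15, -0.002, 0.011, 0.0004, 0.0244, -0.0011, 220.0], [0.15, -0.002, 0.009, 0.0004, 0.0244, -0.0011, 220.0], [0.15, -0.001, 0.007, 0.0004, 0.0244, -0.0011, 220.0], [0.15, -0.001, 0.005, 0.0004, 0.0244, -0.0011, 220.0], [0.15, -0.0, 0.003, 0.0004, 0.0244, -0.0011, 220.0]]
```

>>> {"op": "send_rows", "data": {"commands": [[0.16,0,0.011,0,0.024,-0.001,220],[0.16,0,0.009,0,0.024,-0.001,220],[0.16,0,0.007,0,0.024,-0.001,220],[0.16,0,0.005,0,0.024,-0.001,220],[0.16,0,0.003,0,0.024,-0.001,220]]}}

```text
clock: 13.05
position: [0.4809, 0.247, 0.158]
ee_rot: [[0.88, -0.012, -0.476], [0.475, -0.018, 0.88], [-0.019, -1.0, -0.011]]
force: [-7.4, -4.4, 7.4]
gripper_width: 0.273
```

```bash
python3 turn.py .006 grip=220 corr=.0003
```

```text
t 13.05 q 1.233 r 66.4 z 158.0 Frad(out) 0.6 Ftan -8.6 Fz 7.4 w 0.273 yaw 28.4 q6 -0.21 tilt [-0.012 -0.018]
[[0.149, -0.003, 0.018, 0.0009, 0.0215, -0.0011, 220.0], [0.149, -0.002, 0.014, 0.0009, 0.0215, -0.0011, 220.0], [0.15, -0.002, 0.011, 0.0009, 0.0215, -0.0011, 220.0], [0.15, -0.001, 0.008, 0.0009, 0.0215, -0.0011, 220.0], [0.15, -0.0, 0.004, 0.0009, 0.0215, -0.0011, 220.0]]
fit [0.519  0.1929] r 0.0661 span 5
```

>>> {"op": "send_rows", "data": {"commands": [[0.165,-0.01,0.018,0.001,0.023,-0.002,220],[0.165,-0.01,0.014,0.001,0.023,-0.002,220],[0.165,-0.01,0.01,0.001,0.023,-0.002,220],[0.165,-0.01,0.007,0.001,0.023,-0.002,220],[0.165,-0.01,0.004,0.001,0.023,-0.002,220]]}}

```text
clock: 13.47
position: [0.4998, 0.2562, 0.1581]
ee_rot: [[0.993, -0.013, -0.116], [0.116, -0.004, 0.993], [-0.014, -1.0, -0.002]]
force: [-9.6, 1.1, 6.0]
gripper_width: 0.268
```

```bash
python3 turn.py .006 grip=220 corr=.0003
```

```text
t 13.47 q 1.550 r 66.6 z 158.1 Frad(out) 3.8 Ftan -8.9 Fz 6.0 w 0.268 yaw 6.7 q6 0.16 tilt [-0.013 -0.004]
[[0.148, -0.002, 0.027, 0.0003, 0.0174, -0.0008, 220.0], [0.149, -0.001, 0.022, 0.0003, 0.0174, -0.0008, 220.0], [0.149, -0.001, 0.017, 0.0003, 0.0174, -0.0008, 220.0], [0.15, -0.0, 0.011, 0.0003, 0.0174, -0.0008, 220.0], [0.15, 0.0, 0.006, 0.0003, 0.0174, -0.0008, 220.0]]
fit [0.5191 0.1929] r 0.0662 span 6
```

```bash
python3 turn.py .0065 grip=220 corr=.0008 H=.5191,.1930
```

```text
t 13.47 q 1.546 r 66.1 z 158.1 Frad(out) 3.8 Ftan -8.9 Fz 6.0 w 0.268 yaw 6.7 q6 0.16 tilt [-0.013 -0.004]
[[0.158, -0.002, 0.041, 0.0003, 0.0198, -0.0008, 220.0], [0.16, -0.001, 0.035, 0.0003, 0.0198, -0.0008, 220.0], [0.161, -0.001, 0.03, 0.0003, 0.0198, -0.0008, 220.0], [0.162, -0.0, 0.024, 0.0003, 0.0198, -0.0008, 220.0], [0.163, 0.0, 0.018, 0.0003, 0.0198, -0.0008, 220.0]]
fit [0.5191 0.1929] r 0.0662 span 6
```

>>> {"op": "send_rows", "data": {"commands": [[0.165,-0.005,0.041,0,0.02,-0.001,220],[0.165,-0.005,0.035,0,0.02,-0.001,220],[0.165,-0.005,0.03,0,0.02,-0.001,220],[0.165,-0.005,0.024,0,0.02,-0.001,220],[0.165,-0.005,0.018,0,0.02,-0.001,220]]}}

```text
clock: 13.88
position: [0.5195, 0.2594, 0.158]
ee_rot: [[0.977, -0.027, 0.212], [-0.212, -0.012, 0.977], [-0.024, -1.0, -0.017]]
force: [-10.1, 2.6, 7.2]
gripper_width: 0.269
```

```bash
python3 turn.py .0065 grip=220 corr=.0005 H=.5191,.1930
```

```text
t 13.88 q 1.849 r 66.4 z 158.0 Frad(out) 2.6 Ftan -10.2 Fz 7.2 w 0.269 yaw -12.2 q6 0.49 tilt [-0.027 -0.012]
[[0.158, -0.004, 0.038, 0.0013, 0.0179, -0.0013, 220.0], [0.16, -0.003, 0.031, 0.0013, 0.0179, -0.0013, 220.0], [0.161, -0.002, 0.025, 0.0013, 0.0179, -0.0013, 220.0], [0.162, -0.001, 0.018, 0.0013, 0.0179, -0.0013, 220.0], [0.163, -0.001, 0.011, 0.0013, 0.0179, -0.0013, 220.0]]
fit [0.5195 0.1927] r 0.0666 span 7
```

>>> {"op": "send_rows", "data": {"commands": [[0.17,-0.005,0.042,0.002,0.019,-0.002,220],[0.17,-0.005,0.036,0.002,0.019,-0.002,220],[0.17,-0.005,0.03,0.002,0.019,-0.002,220],[0.17,-0.005,0.023,0.002,0.019,-0.002,220],[0.17,-0.005,0.016,0.002,0.019,-0.002,220]]}}

```text
clock: 14.3
position: [0.5395, 0.2564, 0.1581]
ee_rot: [[0.865, -0.016, 0.502], [-0.502, 0.008, 0.865], [-0.018, -1.0, -0.001]]
force: [-8.9, 6.2, 5.4]
gripper_width: 0.269
```

```bash
python3 turn.py .0065 grip=220 corr=.0005 H=.5193,.1928
```

```text
t 14.30 q 2.150 r 66.7 z 158.1 Frad(out) 3.2 Ftan -10.4 Fz 5.4 w 0.269 yaw -30.1 q6 0.77 tilt [-0.016  0.008]
[[0.158, -0.002, 0.04, 0.0002, 0.0171, -0.0011, 220.0], [0.16, -0.002, 0.033, 0.0002, 0.0171, -0.0011, 220.0], [0.161, -0.001, 0.026, 0.0002, 0.0171, -0.0011, 220.0], [0.162, -0.0, 0.019, 0.0002, 0.0171, -0.0011, 220.0], [0.163, 0.0, 0.012, 0.0002, 0.0171, -0.0011, 220.0]]
fit [0.5196 0.1927] r 0.0667 span 8
```

>>> {"op": "send_rows", "data": {"commands": [[0.17,-0.005,0.045,0,0.019,-0.001,220],[0.17,-0.005,0.038,0,0.019,-0.001,220],[0.17,-0.005,0.031,0,0.019,-0.001,220],[0.17,-0.005,0.024,0,0.019,-0.001,220],[0.17,-0.005,0.017,0,0.019,-0.001,220]]}}

```text
clock: 14.72
position: [0.5568, 0.2482, 0.1581]
ee_rot: [[0.67, -0.03, 0.742], [-0.742, 0.009, 0.67], [-0.027, -1.0, -0.016]]
force: [-6.9, 7.3, 2.5]
gripper_width: 0.268
```

```bash
python3 turn.py .0065 grip=220 corr=.0005 H=.5195,.1927
```

```text
t 14.72 q 2.435 r 66.9 z 158.1 Frad(out) 2.2 Ftan -9.8 Fz 2.5 w 0.268 yaw -47.9 q6 1.06 tilt [-0.03   0.009]
[[0.157, -0.004, 0.044, 0.0012, 0.0154, -0.0016, 220.0], [0.159, -0.003, 0.036, 0.0012, 0.0154, -0.0016, 220.0], [0.16, -0.002, 0.028, 0.0012, 0.0154, -0.0016, 220.0], [0.162, -0.001, 0.02, 0.0012, 0.0154, -0.0016, 220.0], [0.162, -0.0, 0.013, 0.0012, 0.0154, -0.0016, 220.0]]
fit [0.5197 0.1926] r 0.0668 span 9
```

>>> {"op": "send_rows", "data": {"commands": [[0.17,-0.003,0.046,0.001,0.016,-0.002,220],[0.17,-0.003,0.038,0.001,0.016,-0.002,220],[0.17,-0.003,0.03,0.001,0.016,-0.002,220],[0.17,-0.003,0.022,0.001,0.016,-0.002,220],[0.17,-0.003,0.015,0.001,0.016,-0.002,220]]}}

```text
clock: 15.13
position: [0.5722, 0.2342, 0.1581]
ee_rot: [[0.456, -0.017, 0.89], [-0.89, 0.007, 0.456], [-0.014, -1.0, -0.012]]
force: [-4.0, 8.2, 1.3]
gripper_width: 0.269
```

```bash
python3 turn.py .0065 grip=220 corr=.0003 H=.5196,.1927
```

```text
t 15.13 q 2.746 r 67.1 z 158.1 Frad(out) 2.0 Ftan -8.9 Fz 1.3 w 0.269 yaw -62.9 q6 1.30 tilt [-0.017  0.007]
[[0.16, -0.002, 0.031, 0.0009, 0.0184, -0.0008, 220.0], [0.161, -0.001, 0.025, 0.0009, 0.0184, -0.0008, 220.0], [0.162, -0.001, 0.019, 0.0009, 0.0184, -0.0008, 220.0], [0.162, -0.0, 0.012, 0.0009, 0.0184, -0.0008, 220.0], [0.163, 0.0, 0.006, 0.0009, 0.0184, -0.0008, 220.0]]
fit [0.5198 0.1925] r 0.0669 span 10
```

>>> {"op": "send_rows", "data": {"commands": [[0.17,0,0.034,0.001,0.018,-0.001,220],[0.17,0,0.028,0.001,0.018,-0.001,220],[0.17,0,0.022,0.001,0.018,-0.001,220],[0.17,0,0.015,0.001,0.018,-0.001,220],[0.17,0,0.009,0.001,0.018,-0.001,220]]}}

```text
clock: 15.55
position: [0.5832, 0.2147, 0.1582]
ee_rot: [[0.179, -0.005, 0.984], [-0.984, 0.014, 0.179], [-0.015, -1.0, -0.003]]
force: [0.2, 6.5, 0.6]
gripper_width: 0.267
```

```bash
python3 turn.py .006 grip=220 corr=.0002 H=.5197,.1926
```

```text
t 15.55 q 3.079 r 67.2 z 158.2 Frad(out) 2.3 Ftan -6.1 Fz 0.6 w 0.267 yaw -79.7 q6 1.55 tilt [-0.005  0.014]
[[0.149, -0.001, 0.022, 0.0003, 0.0185, -0.0009, 220.0], [0.149, -0.001, 0.017, 0.0003, 0.0185, -0.0009, 220.0], [0.15, -0.0, 0.012, 0.0003, 0.0185, -0.0009, 220.0], [0.15, 0.0, 0.008, 0.0003, 0.0185, -0.0009, 220.0], [0.15, 0.001, 0.003, 0.0003, 0.0185, -0.0009, 220.0]]
fit [0.5199 0.1924] r 0.067 span 11
```

>>> {"op": "send_rows", "data": {"commands": [[0.15,0,0.022,0,0.01,-0.001,220],[0.15,0,0.018,0,0.01,-0.001,220],[0.15,0,0.015,0,0.01,-0.001,220],[0.1,0,0.01,0,0,-0.001,220],[0.03,0,0,0,0,0,220]]}}

```text
clock: 15.97
position: [0.587, 0.1956, 0.1582]
ee_rot: [[0.08, -0.007, 0.997], [-0.997, 0.008, 0.08], [-0.008, -1.0, -0.006]]
force: [-1.2, 2.2, 0.9]
gripper_width: 0.267
```

```bash
python3 turn.py .006 grip=220 corr=.0002 H=.5198,.1925
python3 - <<'E'
from h import *
from plant import camera
for n,b,k in(("top",(215,190,295,250),8),("side",(240,165,310,235),8)):
    im=camera(n); cv2.imwrite(f"pics/{n}6.png",im); crop(im,*b,k,f"pics/c6_{n}.png")
E
```

```text
t 15.97 q 3.369 r 67.3 z 158.2 Frad(out) -1.1 Ftan -2.3 Fz 0.9 w 0.267 yaw -85.4 q6 1.62 tilt [-0.007  0.008]
[[0.15, -0.0, -0.007, 0.0005, 0.0306, -0.0004, 220.0], [0.15, -0.0, -0.006, 0.0005, 0.0306, -0.0004, 220.0], [0.15, 0.0, -0.005, 0.0005, 0.0306, -0.0004, 220.0], [0.15, 0.0, -0.004, 0.0005, 0.0306, -0.0004, 220.0], [0.15, 0.001, -0.003, 0.0005, 0.0306, -0.0004, 220.0]]
fit [0.5199 0.1923] r 0.0671 span 12
```

View pics/c6_side.png

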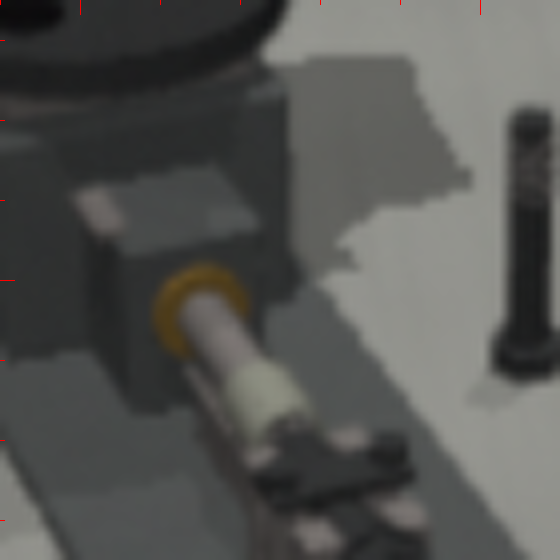

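View pics/c6_top.png

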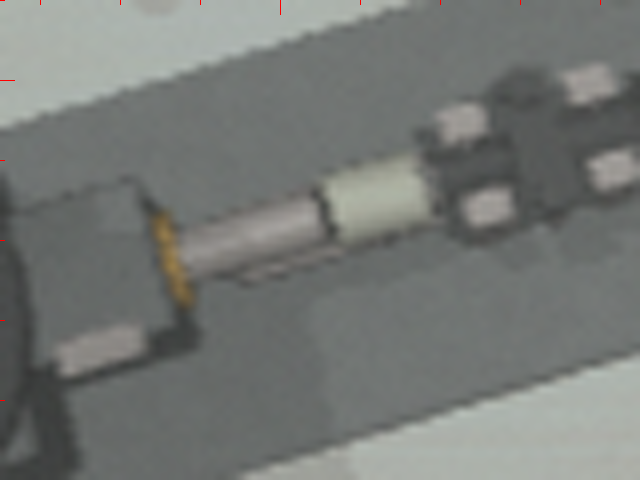

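>>> {"op": "send_rows", "data": {"commands": [[0,0,0,0,-0.02,0,220],[0,0,0,0,-0.035,0,220],[0,0,0,0,-0.039,0,220],[0,0,0,0,-0.039,0,220],[0,0,0,0,-0.039,0,220]]}}

```text
clock: 16.48
position: [0.5866, 0.1961, 0.1582]
ee_rot: [[0.593, -0.008, 0.805], [-0.805, 0.008, 0.593], [-0.011, -1.0, -0.001]]
force: [-2.0, 1.8, 1.6]
gripper_width: 0.267
```

```bash
python3 turn.py .006 grip=220 corr=.0002 H=.5198,.1925
```

```text
t 16.48 q 3.360 r 66.9 z 158.2 Frad(out) -1.9 Ftan -1.9 Fz 1.6 w 0.267 yaw -53.6 q6 1.07 tilt [-0.008  0.008]
[[0.124, -0.0, -0.084, 0.0004, 0.0655, -0.0006, 220.0], [0.133, -0.0, -0.069, 0.0004, 0.0655, -0.0006, 220.0], [0.14, 0.0, -0.053, 0.0004, 0.0655, -0.0006, 220.0], [0.146, 0.0, -0.036, 0.0004, 0.0655, -0.0006, 220.0], [0.149, 0.001, -0.019, 0.0004, 0.0655, -0.0006, 220.0]]
fit [0.5199 0.1924] r 0.067 span 13
```

>>> {"op": "send_rows", "data": {"commands": [[0,0,0,0,-0.039,0,220],[0,0,0,0,-0.039,0,220],[0,0,0,0,-0.039,0,220],[0,0,0,0,-0.039,0,220],[0,0,0,0,-0.039,0,220]]}}

```text
clock: 16.9
position: [0.5854, 0.197, 0.1582]
ee_rot: [[0.952, -0.01, 0.306], [-0.306, 0.008, 0.952], [-0.012, -1.0, 0.005]]
force: [-2.2, 1.6, 3.6]
gripper_width: 0.268
```

```bash
python3 turn.py .006 grip=220 corr=.0002 H=.5198,.1925
```

```text
t 16.90 q 3.346 r 65.7 z 158.2 Frad(out) -2.1 Ftan -1.7 Fz 3.6 w 0.268 yaw -17.8 q6 0.45 tilt [-0.01   0.008]
[[0.054, -0.0, -0.14, 0.0004, 0.105, -0.0008, 220.0], [0.085, -0.0, -0.123, 0.0004, 0.105, -0.0008, 220.0], [0.112, 0.0, -0.1, 0.0004, 0.105, -0.0008, 220.0], [0.132, 0.0, -0.071, 0.0004, 0.105, -0.0008, 220.0], [0.145, 0.001, -0.037, 0.0004, 0.105, -0.0008, 220.0]]
fit [0.5198 0.1926] r 0.0668 span 14
```

>>> {"op": "send_rows", "data": {"commands": [[0,0,0,0,-0.039,0,220],[0,0,0,0,-0.039,0,220],[0,0,0,0,-0.039,0,220],[0,0,0,0,-0.039,0,220],[0,0,0,0,-0.039,0,220]]}}

```text
clock: 17.32
position: [0.5839, 0.1969, 0.1582]
ee_rot: [[0.951, -0.013, -0.309], [0.309, 0.007, 0.951], [-0.01, -1.0, 0.01]]
force: [-3.0, 0.3, 2.1]
gripper_width: 0.271
```

>>> {"op": "send_rows", "data": {"commands": [[0,0,0,0,-0.039,0,220],[0,0,0,0,-0.039,0,220],[0,0,0,0,-0.039,0,220],[0,0,0,0,-0.035,0,220],[0,0,0,0,-0.02,0,220]]}}

```text
clock: 17.73
position: [0.5829, 0.1961, 0.1582]
ee_rot: [[0.64, -0.015, -0.768], [0.768, 0.004, 0.64], [-0.006, -1.0, 0.014]]
force: [-1.5, 0.5, 2.5]
gripper_width: 0.268
```

```bash
python3 turn.py .006 grip=220 corr=.0002 H=.5198,.1925
```

```text
t 17.73 q 3.357 r 63.2 z 158.2 Frad(out) -1.5 Ftan -0.6 Fz 2.5 w 0.268 yaw 50.2 q6 -0.74 tilt [-0.015  0.004]
[[-0.111, 0.0, -0.101, -0.0009, -0.0176, -0.0003, 220.0], [-0.125, 0.001, -0.083, -0.0009, -0.0176, -0.0003, 220.0], [-0.136, 0.001, -0.064, -0.0009, -0.0176, -0.0003, 220.0], [-0.144, 0.001, -0.042, -0.0009, -0.0176, -0.0003, 220.0], [-0.149, 0.001, -0.02, -0.0009, -0.0176, -0.0003, 220.0]]
fit [0.5195 0.1931] r 0.0664 span 15
```

```bash
python3 - <<'E'
s=open("turn.py").read()
s=s.replace("corr=0.):","corr=0.,ay=None):")
s=s.replace("        sh=np.r_","        if ay is not None: rv=(R.inv()*Ro.from_matrix(Rdes(y))).as_rotvec()/n; rv[1]=ay*np.pi\n        sh=np.r_")
s=s.replace('    if len(log)>4:','    if len(log)>99:')
open("turn.py","w").write(s)
E
python3 turn.py .006 grip=220  H=.5199,.1925 ay=0
```

```text
t 17.73 q 3.357 r 63.1 z 158.2 Frad(out) -1.5 Ftan -0.6 Fz 2.5 w 0.268 yaw 50.2 q6 -0.74 tilt [-0.015  0.004]
[[-0.114, 0.0, -0.097, -0.0009, 0.0, -0.0004, 220.0], [-0.123, 0.001, -0.086, -0.0009, 0.0, -0.0004, 220.0], [-0.131, 0.001, -0.074, -0.0009, 0.0, -0.0004, 220.0], [-0.137, 0.001, -0.061, -0.0009, 0.0, -0.0004, 220.0], [-0.142, 0.001, -0.048, -0.0009, 0.0, -0.0004, 220.0]]
```

>>> {"op": "send_rows", "data": {"commands": [[-0.11,0,-0.092,-0.001,0,0,220],[-0.12,0,-0.082,-0.001,0,0,220],[-0.13,0,-0.07,-0.001,0,0,220],[-0.135,0,-0.06,-0.001,0,0,220],[-0.14,0,-0.048,-0.001,0,0,220]]}}

```text
clock: 18.15
position: [0.577, 0.1666, 0.1581]
ee_rot: [[0.64, -0.002, -0.768], [0.768, -0.006, 0.64], [-0.006, -1.0, -0.003]]
force: [-3.1, 1.3, 2.5]
gripper_width: 0.268
```

```bash
python3 turn.py .006 grip=220  H=.5199,.1925 ay=0.005
```

```text
t 18.15 q 3.839 r 62.7 z 158.1 Frad(out) -3.4 Ftan 0.1 Fz 2.5 w 0.268 yaw 50.2 q6 -0.77 tilt [-0.002 -0.006]
[[-0.146, 0.002, -0.033, 0.0002, 0.005, -0.0004, 220.0], [-0.148, 0.001, -0.021, 0.0002, 0.005, -0.0004, 220.0], [-0.15, 0.001, -0.009, 0.0002, 0.005, -0.0004, 220.0], [-0.15, 0.001, 0.003, 0.0002, 0.005, -0.0004, 220.0], [-0.149, 0.001, 0.015, 0.0002, 0.005, -0.0004, 220.0]]
```

```bash
python3 turn.py .0055 grip=220  H=.5199,.1925 ay=0.01 corr=-.0008
```

```text
t 18.15 q 3.839 r 62.7 z 158.1 Frad(out) -3.4 Ftan 0.1 Fz 2.5 w 0.268 yaw 50.2 q6 -0.77 tilt [-0.002 -0.006]
[[-0.138, 0.002, -0.011, 0.0002, 0.01, -0.0004, 220.0], [-0.139, 0.001, -0.003, 0.0002, 0.01, -0.0004, 220.0], [-0.139, 0.001, 0.004, 0.0002, 0.01, -0.0004, 220.0], [-0.138, 0.001, 0.012, 0.0002, 0.01, -0.0004, 220.0], [-0.138, 0.001, 0.02, 0.0002, 0.01, -0.0004, 220.0]]
```

>>> {"op": "send_rows", "data": {"commands": [[-0.138,-0.003,-0.008,0,0.01,0,220],[-0.138,-0.003,-0.002,0,0.01,0,220],[-0.138,-0.003,0.005,0,0.01,0,220],[-0.138,-0.003,0.012,0,0.01,0,220],[-0.138,-0.003,0.02,0,0.01,0,220]]}}

```text
clock: 18.57
position: [0.557, 0.1418, 0.1581]
ee_rot: [[0.765, 0.001, -0.644], [0.644, -0.009, 0.765], [-0.005, -1.0, -0.008]]
force: [-1.6, 2.1, 0.4]
gripper_width: 0.272
```

```bash
python3 turn.py .0055 grip=220  H=.5199,.1925 ay=0.02 corr=-.0005
```

```text
t 18.57 q 4.353 r 62.8 z 158.1 Frad(out) -2.6 Ftan 0.0 Fz 0.4 w 0.272 yaw 40.1 q6 -0.64 tilt [ 0.001 -0.009]
[[-0.135, 0.001, 0.028, 0.0005, 0.02, -0.0003, 220.0], [-0.135, 0.001, 0.031, 0.0005, 0.02, -0.0003, 220.0], [-0.134, 0.001, 0.034, 0.0005, 0.02, -0.0003, 220.0], [-0.133, 0.001, 0.038, 0.0005, 0.02, -0.0003, 220.0], [-0.132, 0.001, 0.041, 0.0005, 0.02, -0.0003, 220.0]]
```

>>> {"op": "send_rows", "data": {"commands": [[-0.135,0,0.031,0,0.02,0,220],[-0.135,0,0.034,0,0.02,0,220],[-0.135,0,0.037,0,0.02,0,220],[-0.134,0,0.041,0,0.02,0,220],[-0.132,0,0.044,0,0.02,0,220]]}}

```text
clock: 18.98
position: [0.53, 0.1304, 0.1582]
ee_rot: [[0.937, 0.005, -0.35], [0.35, -0.009, 0.937], [0.002, -1.0, -0.01]]
force: [1.3, 2.8, -0.6]
gripper_width: 0.268
```

```bash
python3 turn.py .0055 grip=220  H=.5199,.1925 ay=0.025 corr=-.0005
```

```text
t 18.98 q 4.823 r 63.0 z 158.2 Frad(out) -2.6 Ftan -1.8 Fz -0.6 w 0.268 yaw 20.5 q6 -0.31 tilt [ 0.005 -0.009]
[[-0.131, 0.0, 0.045, 0.0006, 0.025, 0.0001, 220.0], [-0.13, 0.0, 0.046, 0.0006, 0.025, 0.0001, 220.0], [-0.13, 0.0, 0.047, 0.0006, 0.025, 0.0001, 220.0], [-0.129, 0.0, 0.048, 0.0006, 0.025, 0.0001, 220.0], [-0.129, 0.001, 0.049, 0.0006, 0.025, 0.0001, 220.0]]
```

>>> {"op": "send_rows", "data": {"commands": [[-0.131,0,0.048,0.001,0.025,0,220],[-0.13,0,0.049,0.001,0.025,0,220],[-0.13,0,0.05,0.001,0.025,0,220],[-0.129,0,0.051,0.001,0.025,0,220],[-0.128,0,0.052,0.001,0.025,0,220]]}}

```text
clock: 19.4
position: [0.5049, 0.1314, 0.1582]
ee_rot: [[0.998, 0.013, 0.068], [-0.068, 0.005, 0.998], [0.012, -1.0, 0.006]]
force: [2.4, -0.2, -0.8]
gripper_width: 0.27
```

```bash
python3 turn.py .005 grip=220  H=.5199,.1925 ay=0.025 corr=-.0005 turned=5
```

```text
t 19.40 q 5.226 r 63.0 z 158.2 Frad(out) -0.4 Ftan -2.4 Fz -0.8 w 0.270 yaw -3.9 q6 0.10 tilt [0.013 0.005]
[[-0.12, -0.0, 0.039, -0.0004, 0.025, 0.0008, 220.0], [-0.12, 0.0, 0.039, -0.0004, 0.025, 0.0008, 220.0], [-0.119, 0.0, 0.039, -0.0004, 0.025, 0.0008, 220.0], [-0.119, 0.001, 0.039, -0.0004, 0.025, 0.0008, 220.0], [-0.119, 0.001, 0.039, -0.0004, 0.025, 0.0008, 220.0]]
```

>>> {"op": "send_rows", "data": {"commands": [[-0.12,0,0.033,0,0.022,0.001,220],[-0.12,0,0.033,0,0.022,0.001,220],[-0.12,0,0.033,0,0.022,0.001,220],[-0.12,0,0.033,0,0.022,0.001,220],[-0.12,0,0.033,0,0.022,0.001,220]]}}

```text
clock: 19.82
position: [0.487, 0.1389, 0.1582]
ee_rot: [[0.902, 0.011, 0.432], [-0.432, 0.006, 0.902], [0.007, -1.0, 0.01]]
force: [3.8, -1.5, -2.0]
gripper_width: 0.269
```

```bash
python3 turn.py .005 grip=220  H=.5199,.1925 ay=0.02 corr=0 turned=5
```

```text
t 19.82 q 5.535 r 62.9 z 158.2 Frad(out) -0.7 Ftan -4.0 Fz -2.0 w 0.269 yaw -25.6 q6 0.50 tilt [0.011 0.006]
[[-0.124, 0.001, 0.018, -0.0006, 0.02, 0.0005, 220.0], [-0.123, 0.001, 0.02, -0.0006, 0.02, 0.0005, 220.0], [-0.123, 0.001, 0.022, -0.0006, 0.02, 0.0005, 220.0], [-0.123, 0.001, 0.024, -0.0006, 0.02, 0.0005, 220.0], [-0.122, 0.001, 0.026, -0.0006, 0.02, 0.0005, 220.0]]
```

>>> {"op": "send_rows", "data": {"commands": [[-0.124,0,0.02,0,0.02,0,220],[-0.123,0,0.022,0,0.02,0,220],[-0.123,0,0.024,0,0.02,0,220],[-0.123,0,0.026,0,0.02,0,220],[-0.122,0,0.028,0,0.02,0,220]]}}

```text
clock: 20.23
position: [0.4737, 0.1498, 0.1582]
ee_rot: [[0.703, 0.024, 0.711], [-0.711, -0.003, 0.703], [0.018, -1.0, 0.015]]
force: [1.1, -4.6, 0.1]
gripper_width: 0.272
```

```bash
python3 turn.py .004 grip=220  H=.5199,.1925 ay=0.02 corr=0 turned=5
```

```text
t 20.23 q 5.809 r 62.9 z 158.2 Frad(out) 2.3 Ftan -4.1 Fz 0.1 w 0.272 yaw -45.3 q6 0.88 tilt [ 0.024 -0.003]
[[-0.1, -0.001, 0.007, -0.001, 0.02, 0.0012, 220.0], [-0.1, -0.0, 0.007, -0.001, 0.02, 0.0012, 220.0], [-0.1, 0.0, 0.007, -0.001, 0.02, 0.0012, 220.0], [-0.1, 0.001, 0.007, -0.001, 0.02, 0.0012, 220.0], [-0.1, 0.001, 0.007, -0.001, 0.02, 0.0012, 220.0]]
```

>>> {"op": "send_rows", "data": {"commands": [[-0.12,0,0,-0.001,0.018,0.001,220],[-0.12,0,0.002,-0.001,0.018,0.001,220],[-0.12,0,0.004,-0.001,0.018,0.001,220],[-0.12,0,0.006,-0.001,0.018,0.001,220],[-0.11,0,0.006,-0.001,0.018,0.001,220]]}}

```text
clock: 20.65
position: [0.4649, 0.1621, 0.1582]
ee_rot: [[0.452, 0.015, 0.892], [-0.892, -0.008, 0.452], [0.014, -1.0, 0.009]]
force: [0.8, -4.4, 0.1]
gripper_width: 0.269
```

```bash
python3 turn.py .004 grip=220  H=.5199,.1925 ay=0.015 corr=0 turned=5
```

```text
t 20.65 q 6.051 r 62.9 z 158.2 Frad(out) 1.4 Ftan -4.2 Fz 0.1 w 0.269 yaw -63.2 q6 1.22 tilt [ 0.015 -0.008]
[[-0.1, -0.0, -0.0, -0.0006, 0.015, 0.0009, 220.0], [-0.1, -0.0, 0.001, -0.0006, 0.015, 0.0009, 220.0], [-0.1, 0.0, 0.003, -0.0006, 0.015, 0.0009, 220.0], [-0.1, 0.001, 0.005, -0.0006, 0.015, 0.0009, 220.0], [-0.1, 0.001, 0.006, -0.0006, 0.015, 0.0009, 220.0]]
```

>>> {"op": "send_rows", "data": {"commands": [[-0.11,0,-0.002,-0.001,0.014,0.001,220],[-0.11,0,0,-0.001,0.014,0.001,220],[-0.11,0,0.001,0,0.014,0.001,220],[-0.1,0,0.003,0,0.014,0.001,220],[-0.05,0,0,0,0.01,0,220]]}}

```text
clock: 21.07
position: [0.4606, 0.1716, 0.1582]
ee_rot: [[0.234, 0.012, 0.972], [-0.972, -0.011, 0.234], [0.014, -1.0, 0.009]]
force: [0.7, -3.7, -0.7]
gripper_width: 0.27
```

```bash
python3 turn.py .003 grip=220  H=.5199,.1925 ay=0.0 corr=0 turned=5;python3 - <<'E'
from h import *
from plant import get_state
s=get_state();g=np.array(s["position"])-.0021*np.array(s["ee_rot"])[:,2]; d=g-np.array([.5199,.1925,0]); print(np.arctan2(d@yh,-(d@xh)))
E
```

```text
t 21.07 q 6.216 r 62.8 z 158.2 Frad(out) 0.5 Ftan -3.8 Fz -0.7 w 0.270 yaw -76.5 q6 1.48 tilt [ 0.012 -0.011]
[[-0.075, -0.0, -0.006, -0.0006, 0.0, 0.0009, 220.0], [-0.075, 0.0, -0.002, -0.0006, 0.0, 0.0009, 220.0], [-0.075, 0.0, 0.001, -0.0006, 0.0, 0.0009, 220.0], [-0.075, 0.001, 0.005, -0.0006, 0.0, 0.0009, 220.0], [-0.075, 0.001, 0.008, -0.0006, 0.0, 0.0009, 220.0]]
-0.06340189813255674
```

>>> {"op": "send_rows", "data": {"commands": [[-0.09,0,-0.005,0,0,0.001,220],[-0.09,0,-0.002,0,0,0.001,220],[-0.02,0,0,0,0,0,220],[0,0,0,0,0,0,220],[0,0,0,0,0,0,220]]}}

```text
clock: 21.48
position: [0.4594, 0.1756, 0.1582]
ee_rot: [[0.226, 0.013, 0.974], [-0.974, -0.009, 0.226], [0.012, -1.0, 0.011]]
force: [0.3, -2.1, -0.0]
gripper_width: 0.269
```

```bash
python3 turn.py .003 grip=220  H=.5199,.1925 ay=0.0 corr=0 turned=5;python3 - <<'E'
from h import *
from plant import get_state
s=get_state();g=np.array(s["position"])-.0021*np.array(s["ee_rot"])[:,2]; d=g-np.array([.5199,.1925,0]); print(np.arctan2(d@yh,-(d@xh)))
E
```

```text
t 21.48 q 6.283 r 62.9 z 158.2 Frad(out) 0.3 Ftan -2.1 Fz -0.0 w 0.269 yaw -76.9 q6 1.49 tilt [ 0.013 -0.009]
[[-0.075, -0.0, -0.002, -0.0007, 0.0, 0.0008, 220.0], [-0.075, 0.0, 0.002, -0.0007, 0.0, 0.0008, 220.0], [-0.075, 0.0, 0.006, -0.0007, 0.0, 0.0008, 220.0], [-0.074, 0.001, 0.009, -0.0007, 0.0, 0.0008, 220.0], [-0.074, 0.001, 0.013, -0.0007, 0.0, 0.0008, 220.0]]
0.0012267889968605391
```

>>> {"op": "send_rows", "data": {"commands": [[0,0,0,0,0,0,180],[0,0,0,0,0,0,160],[0,0,0,0,0,0,130],[0,0,0,0,0,0,90],[0,0,0,0,0,0,90]]}}

```text
clock: 21.9
position: [0.459, 0.1765, 0.1579]
ee_rot: [[0.226, 0.013, 0.974], [-0.974, -0.008, 0.226], [0.011, -1.0, 0.011]]
force: [1.1, 0.6, -0.4]
gripper_width: 0.646
```

>>> {"op": "send_rows", "data": {"commands": [[0,0,0,0,0,0,90],[0,-0.2,0,0,0,0,90],[0,-0.5,0,0,0,0,90],[0,-0.7,0,0,0,0,90],[0,-0.7,0,0,0,0,90]]}}

```text
clock: 22.32
position: [0.4535, 0.1767, 0.2394]
ee_rot: [[0.227, -0.002, 0.974], [-0.974, -0.01, 0.227], [0.009, -1.0, -0.004]]
force: [0.7, 0.5, 0.7]
gripper_width: 0.648
```

>>> {"op": "send_rows", "data": {"commands": [[0,-0.7,0.2,0,0,0,90],[0,-0.5,-0.6,0,0,0,90],[0,0,-0.9,0,0,0,90],[0,0,-0.9,0,0,0,90],[0,0,-0.7,0,0,0,90]]}}

```text
clock: 22.73
position: [0.3451, 0.1513, 0.2984]
ee_rot: [[0.226, 0.014, 0.974], [-0.974, -0.007, 0.226], [0.01, -1.0, 0.012]]
force: [0.2, 0.3, -0.4]
gripper_width: 0.643
```

Run:
```python
from h import *
from plant import camera,get_state
print(get_state()["clock"],get_state()["force"],get_state()["position"])
for n in("top","side"):
    im=camera(n); cv2.imwrite(f"pics/{n}7.png",im)
    if n=="top": crop(im,155,165,315,275,5,"pics/c7_top.png")
    else: crop(im,190,130,330,260,4,"pics/c7_side.png")
```

```text
22.7333 [ 0.15100197  0.34847199 -0.41857973] [0.34514551 0.15131198 0.29835509]
```

View pics/c7_top.png

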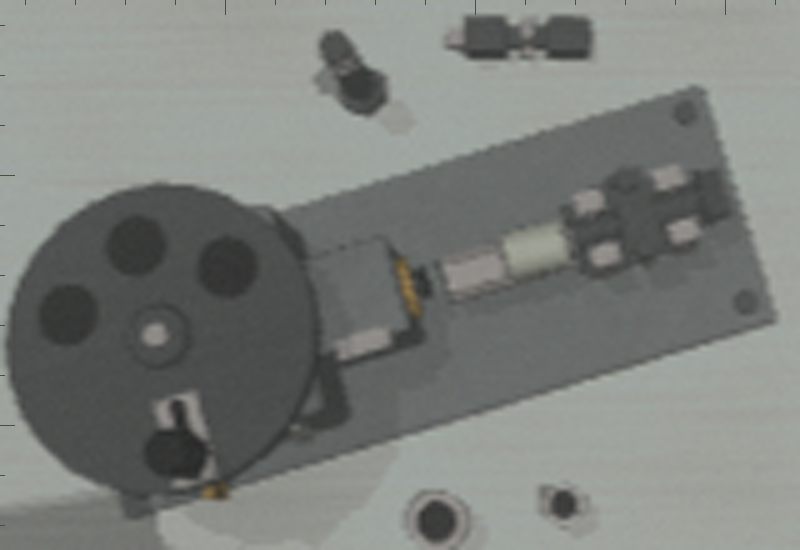

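View pics/c7_side.png

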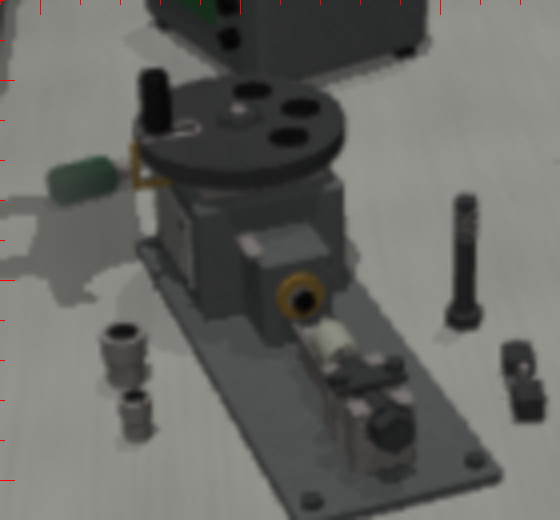

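Run:
```python
from h import *
np.set_printoptions(precision=4,suppress=True)
res=[]
for f in("pics/top0.png","pics/top7.png"):
    im=cv2.imread(f);g=cv2.cvtColor(im,cv2.COLOR_BGR2GRAY)
    m=(g<60).astype(np.uint8); m[:, :155]=0;m[:,225:]=0;m[:195]=0;m[270:]=0
    n,l,st,c=cv2.connectedComponentsWithStats(m)
    H=np.array([.5201,.1920,0]); out=[]
    for i in range(1,n):
        if 50<st[i,4]<250:
            z=.144 if c[i][1]<238 else .19
            p=onz("top",*c[i],z);d=p-H
            out.append((c[i].round(1),st[i,4],np.arctan2(d@yh,-(d@xh)).round(3),np.hypot(d@xh,d@yh).round(4)))
    for o in out: print(f,*o)
    # pointer
```

```text
pics/top0.png [183.7 213.4] 105 -3.05 0.0498
pics/top0.png [201.1 219.4] 109 -2.005 0.0492
pics/top0.png [168.9 225.8] 103 2.186 0.05
pics/top0.png [219.7 241.8] 58 -0.971 0.1004
pics/top0.png [187.4 255. ] 108 0.03 0.0649
pics/top7.png [181.7 214. ] 94 3.127 0.0495
pics/top7.png [200. 218.] 102 -2.099 0.0497
pics/top7.png [168.  227.6] 100 2.087 0.0507
pics/top7.png [189.6 254.6] 104 -0.054 0.0656
```

Run:
```python
from h import *
from plant import ticket,get_state,camera
d=onz("top",155+537/5-.5,165+250/5-.5,.067)-O; print("cap x,y",d@xh,d@yh)
a=cv2.imread("pics/top7.png");b=camera("top"); x=cv2.absdiff(a,b)[190:270,150:230]; print("wheel diff max",x.max())
print(ticket.finish_job())
```

```text
cap x,y -0.002161392635072854 -0.07242268167455242
wheel diff max 43
the job is handed in; nothing more can be done
None
```

I picked the white cap out of the vee-block, laid it in the trough with its open end towards the bolt, and let go of it. I then gripped the crank, turned the wheel clockwise through one revolution, let go, moved the arm clear and handed the job in. At half a turn I swung the gripper round the freely spinning grip to save wrist range, without releasing the grip.

What the last checks showed:
- **Wheel angle:** the wheel's holes put it at 2π − 0.01 rad at the end; it started at about +0.09. The arm's own position agreed (about 6.28).
- **Drag on the grip:** the radial force stayed under 4 N at every reading, which came once per five rows. The camera put the crank radius at 64.9 mm before and 65.6 mm after, which is within measuring error.
- **Cap:** measured at press x −2 mm, y −72 mm after the stroke (home is 0, −71), with a reading error of about 2 mm. The ram is back.
- **Bystanders:** the sockets, spare bolt, universal joint and screwdriver look unmoved in the last pictures. I did not look again at the ring gauge, the small cap or the green and orange look-alikes after leaving the vee-block.

One check was inconclusive. A comparison of two pictures taken just before hand-in showed a pixel difference of up to 43 in the wheel area. I did not trace it, and it could be arm shadow or noise. So the wheel standing still at hand-in rests on the hole measurement and not on that comparison.

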